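# Put the welded master pieces back on their outline plates

## Task

The four welded master pieces (straight link, Z-shaped crank, rectangular loop and H frame) have been left about the welding bench after a batch check. Put each one back on the plate that carries its own painted silhouette, lying flat and covering the silhouette, and do not knock over or push away the ceramic nozzle and the bolt that stand between them.

Things in the scene. Friction and masses are not known exactly. Their poses are not given: they have to be found in the camera images.
- straight: Straight link, 120 mm long along x, a round bush (24 mm across, 12 mm high) at each end. Loose bare steel, 12 mm round bar, lying flat, 12 mm high. Origin: its centre, at the underside; z up; alike after a half turn. Bare bar along x through the origin, from x = -36 to 36 mm: grip it at the origin, fingers closing along y. About 150 g.
- crank: Z-shaped crank: middle bar along x through the origin, x = -36 to 36 mm; legs turn to +y at +x, to -y at -x, and end in 24 mm bushes at (36, 32) and (-36, -32) mm. Loose bare steel, 12 mm round bar, lying flat, 12 mm high. Origin: its centre, at the underside; z up; alike after a half turn. Grip at the origin (free for 24 mm either side), fingers closing along y. About 200 g.
- loop: Closed rectangular loop, 110 mm (x) by 60 mm (y) outside, 86 by 36 mm inside. Loose bare steel, 12 mm round bar, lying flat, 12 mm high. Origin: its centre, at the underside; z up; alike after a half turn. The origin is in the empty middle: grip across both long sides, 60 mm wide, fingers closing along y. About 260 g.
- hframe: H-shaped frame: two side bars parallel to y, 90 mm long, at x = -40 and 40 mm, joined by a cross bar along x through the origin. Loose bare steel, 12 mm round bar, lying flat, 12 mm high. Origin: its centre, at the underside; z up; alike after a half turn. Grip the cross bar at the origin, fingers closing along y (68 mm free between the side bars). About 210 g.
- straight_plate: Plate for the straight link. Fixed dark steel plate 130 (x) by 100 (y) by 6 mm thick, with its silhouette along x in white paint on top (2.5 mm larger all round); small grey tag at one edge. Origin: centre of its underside. The piece lies right with its origin 6 mm above this origin and its x axis along the plate's x, either way round.
- crank_plate: Plate for the Z-shaped crank. Fixed dark steel plate 130 (x) by 100 (y) by 6 mm thick, with its silhouette (middle bar along x, leg at +x to +y) in white paint on top (2.5 mm larger all round); small grey tag at one edge. Origin: centre of its underside. The piece lies right with its origin 6 mm above this origin and its x axis along the plate's x, either way round.
- loop_plate: Plate for the rectangular loop. Fixed dark steel plate 130 (x) by 100 (y) by 6 mm thick, with its silhouette (bars only, long sides along x) in white paint on top (2.5 mm larger all round); small grey tag at one edge. Origin: centre of its underside. The piece lies right with its origin 6 mm above this origin and its x axis along the plate's x, either way round.
- hframe_plate: Plate for the H frame. Fixed dark steel plate 130 (x) by 100 (y) by 6 mm thick, with its silhouette (cross bar along x) in white paint on top (2.5 mm larger all round); small grey tag at one edge. Origin: centre of its underside. The piece lies right with its origin 6 mm above this origin and its x axis along the plate's x, either way round.
- nozzle: Bystander: brick-coloured ceramic gas nozzle standing on its wide end, 25 mm across at the foot, 16 mm at the top, 45 mm high. Origin: centre of its foot, z up.
- bolt: Bystander: steel hex bolt standing on its head, head about 24 mm across and 10 mm high, shank 16 mm, 52 mm high in all. Origin: centre of the underside of the head, z up.
Mind the look-alikes: they are no part of the job. What is shaped like the crank but yellow is not meant. What is shaped like the loop but purple is not meant.

How it is judged:
At the end, for the whole second after the job is handed in: Each of the four pieces lies flat and still on its own plate: its centre within 10 mm of the silhouette's centre, its x axis within 12 degrees of the silhouette's (either way round), its underside on the plate's top (3 to 9 mm above the plate's underside) and not tilted more than 0.08 rad (horizontal distance between straight and straight_plate below 0.01 m and angle between the x axis of straight and the x axis of straight_plate, either way round below 0.21 rad and z of straight in the frame of straight_plate between 0.003 and 0.009 m and angle between each of straight, crank, loop, hframe's own z axis and vertical below 0.08 rad and linear speed of each of straight, crank, loop, hframe below 0.02 m/s and angular speed of each of straight, crank, loop, hframe below 0.2 rad/s and horizontal distance between crank and crank_plate below 0.01 m and angle between the x axis of crank and the x axis of crank_plate, either way round below 0.21 rad and z of crank in the frame of crank_plate between 0.003 and 0.009 m and horizontal distance between loop and loop_plate below 0.01 m and angle between the x axis of loop and the x axis of loop_plate, either way round below 0.21 rad and z of loop in the frame of loop_plate between 0.003 and 0.009 m and horizontal distance between hframe and hframe_plate below 0.01 m and angle between the x axis of hframe and the x axis of hframe_plate, either way round below 0.21 rad and z of hframe in the frame of hframe_plate between 0.003 and 0.009 m); the robot touches nothing.
It fails at once if the ceramic nozzle is knocked over or shifted by more than 30 mm (distance of nozzle from where it was at the start of the episode above 0.03 m or angle between nozzle's own z axis and vertical above 0.5 rad).
It fails at once if the standing bolt is knocked over or shifted by more than 30 mm (distance of bolt from where it was at the start of the episode above 0.03 m or angle between bolt's own z axis and vertical above 0.5 rad).
It also fails if it takes over 112 s, if anything falls off the work surface, if the arm or the gripper's body presses on something with over 40 N, if the wrist force passes 120 N, or if a joint passes its speed limit or range.

## Robot

A 6-joint arm with a two-finger parallel gripper is mounted at the origin on the work surface. World frame = base frame: x ahead of the robot, y to its left, z up, the work surface at z = 0. Lengths are in m, angles in rad, forces in N, time in s.
With the tool pointing down it reaches from about 0.35 to 0.775 m from the base axis. Payload 7.3 kg.
Tool frame: the origin (TCP) lies at the very end of the fingers, on their centre line; the grasp point (between the pads) lies 19 mm behind it; y points along the fingers, z is the direction in which the jaws open and shut, and the axes are right-handed (so a half turn about y gives the same grasp; the last joint's range is limited). The gripper opens to 92 mm and grips with 3 to 60 N. Pads are 19 mm wide; open, the fingers measure 130 mm over their backs; the gripper's body (75 mm by 190 mm) begins 47 mm behind the grasp point.
Start: joints at [-1.369, 0.342, 1.524, -0, 1.275, -0.146], TCP at [0.179, -0.494, 0.205] pointing down, gripper open.
Joint ranges: [-2.53, 2.53], [-0.77, 2.02], [0.04, 2.7], [-1, 4.14], [0.28, 2.66], [-3.11, 3.11]. Speed limits (rad/s): [2.57, 2.57, 3.14, 3.14, 3.14, 3.14].

## Interface

Orientations are given as [roll, pitch, yaw] about the fixed x, y, z axes, in that order (R = Rz(yaw) Ry(pitch) Rx(roll)).
In Python, from bench import env, viewer, finder gives the robot as it stands.
- The arm moves only by the tool step_arm, never from a script. Its argument "increments" is one flat list of numbers, 4 for each row, row after row: the shift along the tool's x, y, z in m, then the turn about the tool's y in rad. In form: [tx, ty, tz, roll, tx, ty, tz, roll, ...]. A call has 1 to 10 rows; each row is the pose to reach, as a shift and turn from the pose commanded when the call began, along the tool's axes at that moment; what a row does not reach only later rows make up. A row lasts 1/12 s, in which the tool goes at most 41.7 mm and 7.16 degrees, less where a joint would pass 70% of its speed; a pose out of reach is approached as far as the arm can. A call with a gripper value outside its range is refused whole. "gripper" is the finger opening in m, from 0 to 0.0918, set as the call begins (left out, the last holds). The fingers move at their own pace and stop on an object; "grip_force" is the grip in N (left out, the last holds). Time passes only in rows, so rows that repeat a pose let the fingers close. It gives the time, the measured TCP pose, the force and the opening at its end, in the units of the state.
- env.observe(): the state, without advancing time (a new reading comes with each control period).
- viewer.capture(name): name is "scene" or "side" or "wrist"; returns a dict with "pixels" (480x640x3 uint8, red, green, blue), "range_z" (480x640 float32, m along the optical axis (not along the pixel's ray), 0 where there is no reading), "fovy" (degrees; the focal length in pixels is half the picture's height over the tangent of half this angle, whatever the lens; pixels are square), "cx", "cy" (the principal point, pixels), "rvec" (rotation vector, rad) and "tvec" (3), from world to camera coordinates, as OpenCV has them. Camera axes: x right, y down, z forward; pixel columns grow to the right and rows downward; lengths in m; the calibration is good to about 2 mm. A picture is of the moment at which its call begins.
- env.finish_job(): hands the job in, once; it reports no verdict.
Trained networks look in the newest picture that a camera, given by its name, has taken for a name from the list of things; names that differ only in an ending like _2 or _b are one class to them, and where a whole thing is asked for, a point or a joint stands for the part that bears it (a point fixed in the world has none). Each returns a list of dicts, best first, with "p" (0 to 1); they miss things now and then, are a little off and sometimes report something else, mostly with a low value. They report only what shows in the picture. A call takes as long as a camera call. They do not tell look-alikes from the thing itself.
- finder.find_in(camera, target): "extent" ([left, top, right, bottom] in pixels, round what is visible of it).
The state is a dict: "time_s": time; "q": joint angles; "qd": joint speeds; "joint_torque": joint torques, N m; "ee_pos": TCP position; "tool_rot": TCP orientation; "wrist_force": force on the tool from outside, world axes, zero at the start; "torque": the same for the moment, N m; "gripper_width": opening from 0.0 (shut) to 1.0 (fully open).
Only numpy, scipy, OpenCV 4.12 (cv2) and the standard library are available. Lean on these libraries where they do the work, as an engineer would, in place of code of your own. Each camera call takes 0.05 s, during which the arm holds its last target.

## Working session

There is one attempt and no reset: what is moved stays moved. The work goes in short steps, Python scripts to look and compute and a tool call to move; the robot and the scene stay as the last step left them, time stands still between calls to the robot, and variables do not carry over. Pictures are saved under pics/ and viewed, and the job is handed in when it is done.

Besides the shell and the picture viewer there is one more tool, called as name(argument=value, ...), one argument or row to a line, values as JSON. step_arm: Moves the arm, as the interface text tells. Its arguments: {"type":"object","properties":{"increments":{"type":"array","items":{"type":"number"}},"gripper":{"type":"number"},"grip_force":{"type":"number"}},"required":["increments"]}

```bash
mkdir -p pics; ls
python3 - <<'E'
from bench import env, viewer, finder
import cv2,numpy as np
s=env.observe(); print(s)
for n in ["scene","side","wrist"]:
    c=viewer.capture(n); cv2.imwrite(f"pics/{n}0.png",c["pixels"][:,:,::-1])
    print(n,c["fovy"],c["cx"],c["cy"],c["rvec"],c["tvec"])
    np.savez(f"{n}0.npz",**c)
    for t in ["straight","crank","loop","hframe","straight_plate","crank_plate","loop_plate","hframe_plate","nozzle","bolt"]:
        print(t,[(np.round(d["extent"]).tolist(),round(d["p"],2)) for d in finder.find_in(n,t)][:4])
E
```

```text
pics
{'time_s': 0.0, 'q': array([-1.36898537e+00,  3.42707077e-01,  1.52502463e+00, -3.91489205e-05,
        1.27540871e+00, -1.46021598e-01]), 'qd': array([-5.51976727e-04,  5.01522273e-05,  2.16397190e-03, -1.19552147e-03,
        1.57907409e-03,  1.05554441e-03]), 'joint_torque': array([-6.54166506e-04, -4.31235266e+01, -2.44218528e+01,  7.18268403e-02,
        5.61814138e-02, -1.12017840e-04]), 'ee_pos': array([ 0.17885927, -0.49311592,  0.20475046]), 'tool_rot': array([-1.57233307e+00,  1.88168392e-04, -2.79374881e+00]), 'wrist_force': array([-0.89496086, -0.53198898, -0.0119631 ]), 'torque': array([-0.01249366,  0.0067737 ,  0.00031765]), 'gripper_width': 0.9971737296720378}
scene 46.524128138193646 320.1092717344268 235.94483855860508 [ 2.1444891   0.6661546  -0.31321388] [-0.40873535 -0.11738621  1.39991026]
straight [([328.0, 293.0, 377.0, 337.0], 0.74), ([294.0, 216.0, 353.0, 239.0], 0.69)]
crank [([162.0, 316.0, 189.0, 359.0], 0.95), ([134.0, 264.0, 189.0, 289.0], 0.86)]
loop [([338.0, 173.0, 385.0, 197.0], 0.93), ([387.0, 156.0, 426.0, 182.0], 0.71)]
hframe [([328.0, 293.
[... 645 characters left out ...]
94.0, 370.0], 0.62)]
loop []
hframe [([383.0, 257.0, 431.0, 286.0], 0.55)]
straight_plate [([301.0, 195.0, 350.0, 215.0], 0.83)]
crank_plate [([305.0, 276.0, 360.0, 320.0], 0.87), ([378.0, 257.0, 431.0, 288.0], 0.73)]
loop_plate [([413.0, 307.0, 486.0, 356.0], 0.62)]
hframe_plate [([340.0, 222.0, 400.0, 247.0], 0.65)]
nozzle []
bolt [([374.0, 292.0, 389.0, 316.0], 0.48)]
wrist 69.1533579536785 321.47493472894666 240.50014746245603 [-2.38381152  1.67414888  0.22493368] [-0.5265075  -0.03251034  0.38902567]
straight []
crank [([218.0, 39.0, 289.0, 163.0], 0.87), ([35.0, 0.0, 143.0, 101.0], 0.76)]
loop []
hframe []
straight_plate []
crank_plate []
loop_plate []
hframe_plate []
nozzle []
bolt []
```

View pics/scene0.png

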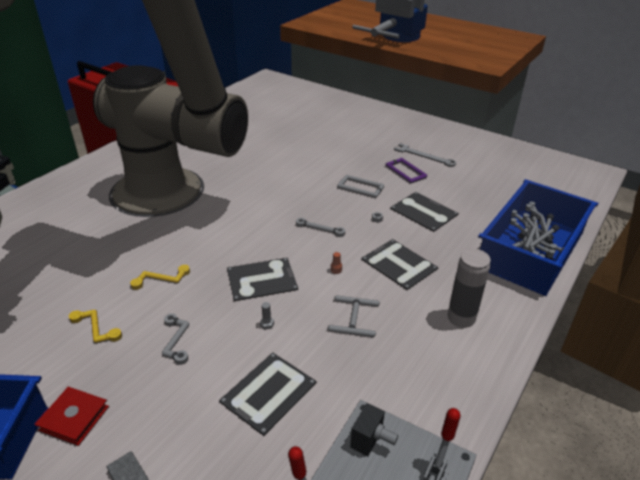

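View pics/side0.png

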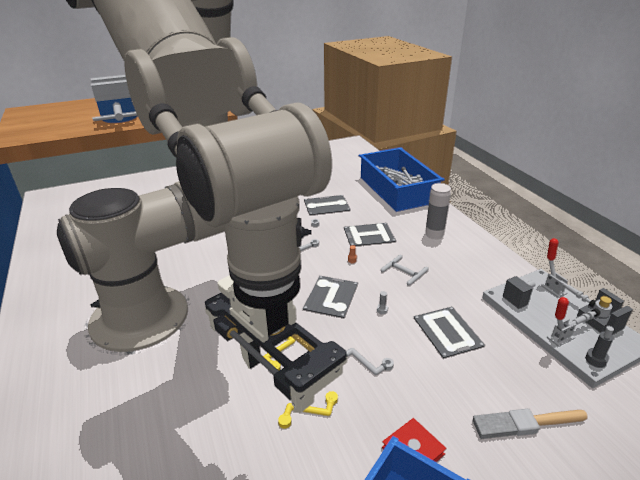

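View pics/wrist0.png

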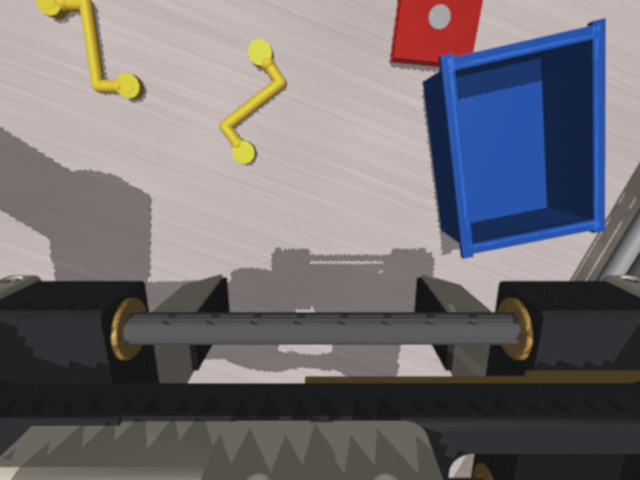

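The scene image shows all the targets.
- **Crank:** grey at (175,338). The yellow look-alikes are at (160,277) and (95,325).
- **Loop:** grey at (360,186). The purple look-alike is at (406,170).
- **Straight link:** at (320,227). A spanner-like thing is at (425,154).
- **H frame:** at (352,315).
- **Nozzle and bolt:** at (337,262) and (266,316).

Next I rectify both views to a top view.

```bash
cat > h.py <<'E'
import numpy as np,cv2
def cam(c):
    f=240/np.tan(np.radians(float(c["fovy"]))/2)
    K=np.array([[f,0,float(c["cx"])],[0,f,float(c["cy"])],[0,0,1]])
    R,_=cv2.Rodrigues(np.array(c["rvec"],float)); return K,R,np.array(c["tvec"],float).ravel()
def proj(c,P):
    K,R,t=cam(c); p=(np.asarray(P)@R.T+t)@K.T; return p[...,:2]/p[...,2:]
def px2w(c,uv,z):
    K,R,t=cam(c); uv=np.atleast_2d(uv).astype(float)
    d=np.c_[uv,np.ones(len(uv))]@np.linalg.inv(K).T@R; o=-R.T@t
    return o+d*((z-o[2])/d[:,2])[:,None]
# ortho: x range, y range; row grows with -x... image: col = (y1-y)/s, row=(x1-x)/s
X0,X1,Y0,Y1,S=0.2,0.85,-0.5,0.4,0.001
def ortho(c,z,img=None,box=(X0,X1,Y0,Y1),s=S):
    x0,x1,y0,y1=box
    xs=x1-s*np.arange(int(round((x1-x0)/s))); ys=y1-s*np.arange(int(round((y1-y0)/s)))
    gx,gy=np.meshgrid(xs,ys,indexing="ij")
    m=proj(c,np.stack([gx,gy,np.full_like(gx,z)],-1)).astype(np.float32)
    return cv2.remap(c["pixels"] if img is None else img,m[...,0],m[...,1],cv2.INTER_LINEAR)
def o2w(rc,box=(X0,X1,Y0,Y1),s=S): rc=np.asarray(rc,float); return np.stack([box[1]-s*rc[...,0],box[3]-s*rc[...,1]],-1)
E
python3 - <<'E'
from h import *
for n in ["scene","side"]:
    c=dict(np.load(n+"0.npz"))
    b=(0.2,0.85,-0.55,0.35)
    o=ortho(c,0.006,box=b,s=0.00125)
    for k in range(-5,4): cv2.putText(o,f"y{k/10}",(int((0.35-k/10)/0.00125),10),0,.35,(255,0,0));cv2.line(o,(int((0.35-k/10)/0.00125),0),(int((0.35-k/10)/0.00125),519),(255,0,0),1)
    for k in range(3,9): cv2.line(o,(0,int((.85-k/10)/.00125)),(719,int((.85-k/10)/.00125)),(0,0,255),1);cv2.putText(o,f"x{k/10}",(0,int((.85-k/10)/.00125)),0,.35,(0,0,255))
    cv2.imwrite(f"pics/o_{n}0.png",o[:,:,::-1])
    # depth check
    K,R,t=cam(c); Z=c["range_z"]; v,u=np.mgrid[:480,:640]
    P=(np.stack([(u-K[0,2])/K[0,0]*Z,(v-K[1,2])/K[1,1]*Z,Z],-1)-t)@R
    h=P[...,2]; np.save(f"P_{n}.npy",P)
    hh=np.clip(h*1000*5+50,0,255).astype(np.uint8); cv2.imwrite(f"pics/d_{n}0.png",ortho(c,0.006,hh,box=b,s=.00125))
E
```

```text
(no output)
```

View pics/o_scene0.png

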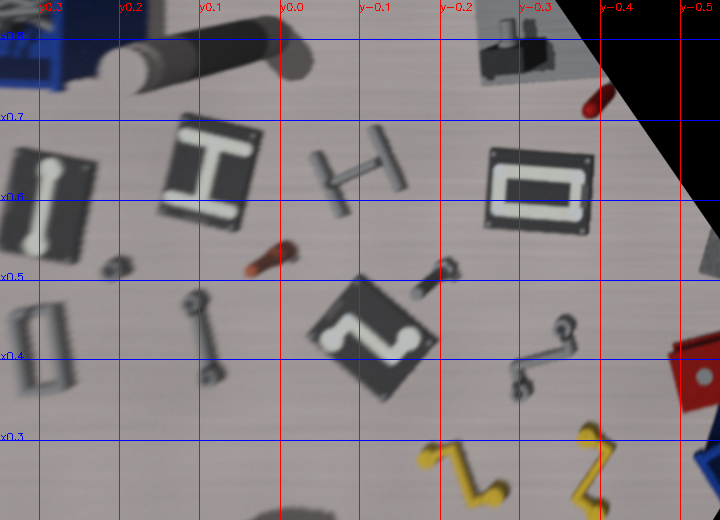

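View pics/d_scene0.png

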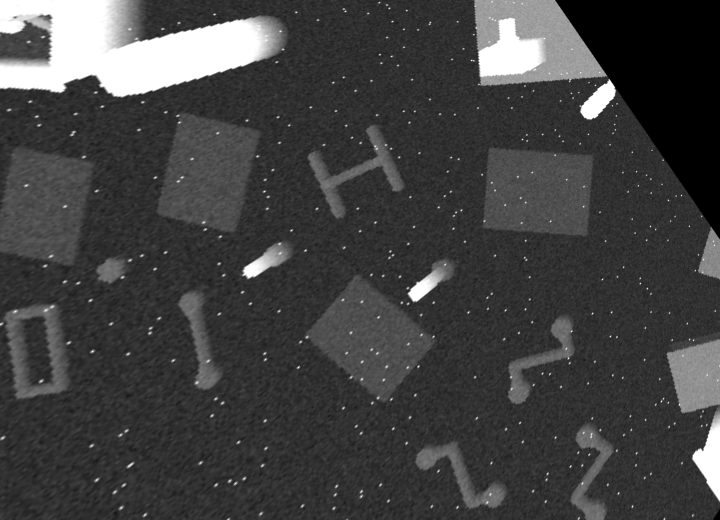

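```bash
cat > fit.py <<'E'
from h import *
from scipy.optimize import minimize
from scipy.spatial import cKDTree
def seg(a,b,n=40): return np.linspace(a,b,n)
def disc(c,r): 
    a=np.linspace(0,2*np.pi,24,endpoint=False); return np.vstack([np.array(c)+k*r*np.c_[np.cos(a),np.sin(a)] for k in (0.5,0.75,1)])
def bar(a,b,w=4.5):
    a=np.array(a,float);b=np.array(b,float);d=(b-a)/np.linalg.norm(b-a);n=np.array([-d[1],d[0]])
    return np.vstack([seg(a+n*k*w,b+n*k*w,int(np.linalg.norm(b-a)/1.5)) for k in (-1,-.5,0,.5,1)])
T={"straight":np.vstack([bar((-36,0),(36,0)),disc((48,0),11),disc((-48,0),11)]),
"crank":np.vstack([bar((-36,0),(36,0)),bar((36,0),(36,22)),bar((-36,0),(-36,-22)),disc((36,32),11),disc((-36,-32),11)]),
"loop":np.vstack([bar((-49,24),(49,24)),bar((-49,-24),(49,-24)),bar((-49,-24),(-49,24)),bar((49,-24),(49,24))]),
"hframe":np.vstack([bar((-40,0),(40,0)),bar((-40,-43),(-40,43)),bar((40,-43),(40,43))])}
T={k:v/1000 for k,v in T.items()}
def Rm(a): return np.array([[np.cos(a),-np.sin(a)],[np.sin(a),np.cos(a)]])
def fit(name,pts,g0):
    t=T[name]; kd=cKDTree(pts); kt=cKDTree(t); best=None
    def cost(p):
        w=t@Rm(p[2]).T+p[:2]; d1=np.minimum(kd.query(w)[0],.01)
        d2=np.minimum(kt.query((pts-p[:2])@Rm(p[2]))[0],.01)
        return 1e6*(np.mean(d1**2)+np.mean(d2**2))
    for a in np.radians(np.arange(0,180,15)):
        r=minimize(cost,[*g0,a],method="Nelder-Mead",options=dict(initial_simplex=np.array([[*g0,a],[g0[0]+.008,g0[1],a],[g0[0],g0[1]+.008,a],[*g0,a+.15]]),xatol=1e-4,fatol=1e-3))
        if best is None or r.fun<best.fun: best=r
    return best
def cloud(c):
    K,R,t=cam(c); Z=c["range_z"]; v,u=np.mgrid[:480,:640]
    P=(np.stack([(u-K[0,2])/K[0,0]*Z,(v-K[1,2])/K[1,1]*Z,Z],-1)-t)@R
    return P[(Z>0)]
def sel(P,c,r,lo,hi):
    m=(np.hypot(P[:,0]-c[0],P[:,1]-c[1])<r)&(P[:,2]>lo)&(P[:,2]<hi); q=P[m]
    k=cKDTree(q[:,:2]); n=np.array([len(x) for x in k.query_ball_point(q[:,:2],.006)]); return q[n>4]
G={"straight":(.425,.11),"crank":(.405,-.33),"loop":(.41,.30),"hframe":(.635,-.08)}
GP={"straight_plate":(.59,.295),"hframe_plate":(.63,.10),"loop_plate":(.61,-.31),"crank_plate":(.425,-.10)}
E
python3 - <<'E'
from fit import *
for n in ["scene","side"]:
    P=cloud(dict(np.load(n+"0.npz")))
    tb=P[(np.abs(P[:,2])<.003)&(P[:,0]>.3)&(P[:,0]<.7)]; print(n,"table z",np.median(tb[:,2]))
    for k,g in G.items():
        q=sel(P,g,.085,.0075,.018)
        if len(q)<60: print(k,"few",len(q));continue
        b=fit(k,q[:,:2],q[:,:2].mean(0)); print(k,len(q),np.round(b.x[:2],4),"deg",round(np.degrees(b.x[2])%180,1),"cost",round(b.fun,2),"ztop",round(np.percentile(q[:,2],90),4))
    for k,g in GP.items():
        q=sel(P,g,.095,.0035,.0085)
        if len(q)<100: print(k,"few",len(q));continue
        (cx,cy),(w,h),a=cv2.minAreaRect((q[:,:2]*1000).astype(np.float32))
        if h>w: w,h,a=h,w,a+90
        print(k,len(q),round(cx),round(cy),"size",round(w),round(h),"deg",round(a%180,1), "z",round(np.median(q[:,2]),4))
    for k,g in (("nozzle",(.53,.0)),("bolt",(.5,-.2))):
        m=(np.hypot(P[:,0]-g[0],P[:,1]-g[1])<.06)&(P[:,2]>.008)&(P[:,2]<.06);
        q=P[m]; print(k,len(q),np.round(q.mean(0),3) if len(q) else "")
E
```

```text
scene table z -0.000251966602648512
straight 232 [0.4279 0.0967] deg 11.5 cost 4.06 ztop 0.0132
crank 546 [ 0.404  -0.3274] deg 104.5 cost 2.37 ztop 0.0134
loop 295 [0.4139 0.3003] deg 8.6 cost 4.11 ztop 0.0128
hframe 568 [ 0.637  -0.0966] deg 114.8 cost 2.14 ztop 0.0127
straight_plate 1147 592 298 size 131 104 deg 169.6 z 0.0056
hframe_plate 1738 634 91 size 132 104 deg 166.4 z 0.0057
loop_plate 3797 610 -321 size 132 102 deg 85.6 z 0.0059
crank_plate 1986 427 -112 size 130 104 deg 49.7 z 0.0058
nozzle 172 [ 0.538 -0.006  0.027]
bolt 234 [ 0.516 -0.207  0.03 ]
side table z 0.0004691803382877091
straight 81 [0.4324 0.0962] deg 12.8 cost 43.82 ztop 0.0131
crank 343 [ 0.4029 -0.3298] deg 103.0 cost 15.44 ztop 0.0138
loop few 0
hframe 272 [ 0.6337 -0.0985] deg 114.1 cost 3.66 ztop 0.0135
straight_plate 305 590 295 size 127 99 deg 168.0 z 0.0058
hframe_plate 719 633 90 size 130 103 deg 166.2 z 0.0061
loop_plate 1836 609 -323 size 135 102 deg 86.4 z 0.0065
crank_plate 1427 424 -114 size 134 100 deg 49.5 z 0.0063
nozzle 111 [ 0.531 -0.007  0.027]
bolt 160 [ 0.51  -0.208  0.03 ]
```

```bash
cat > plan.py <<'E'
from h import *
import sys
from scipy.spatial.transform import Rotation as Ro
def plan(x,y,z,ang,jaw=True,s=None):
    """ang = piece x-axis angle (deg); fingers close along piece y."""
    if s is None:
        from bench import env; s=env.observe()
    R=Ro.from_euler("xyz",s["tool_rot"]).as_matrix(); p=np.array(s["ee_pos"])
    d=R.T@(np.array([x,y,z])-p)
    cur=np.degrees(np.arctan2(R[1,2],R[0,2])); want=ang+90
    q1n=np.arctan2(y,x); opts=[]
    for k in range(-3,4):
        dy=want+180*k-cur               # world yaw change
        # yaw = q1 - q6 + c
        q6=s["q"][5]+(q1n-s["q"][0])-np.radians(dy)
        opts.append((abs(q6),dy,q6))
    opts.sort()
    print("t",round(s["time_s"],2),"ee",np.round(p,4),"jaw",round(cur,1),"q",np.round(s["q"],2),"w",round(s["gripper_width"]*.0918,4),"F",np.round(s["wrist_force"],1))
    print("shift tool xyz mm",np.round(d*1000,1))
    for o in opts[:2]: print("  roll rad",round(-np.radians(o[1])*np.sign(-R[2,1]),4),"-> q6 ~",round(o[2],2))
if __name__=="__main__": plan(*map(float,sys.argv[1:5]))
E
python3 - <<'E'
from fit import *
c=dict(np.load("scene0.npz")); im=cv2.resize(c["pixels"],None,fx=4,fy=4,interpolation=cv2.INTER_CUBIC)[:,:,::-1].copy()
it=[("straight",.428,.0967,11.5,.010),("crank",.404,-.3274,104.5,.010),("loop",.4139,.3003,8.6,.01),("hframe",.637,-.0966,114.8,.01),
("straight",.592,.298,169.6,.006),("hframe",.634,.091,166.4,.006),("loop",.610,-.321,85.6,.006),("crank",.427,-.112,49.7,.006)]
for n,x,y,a,z in it:
    w=T[n]@Rm(np.radians(a)).T+[x,y]
    for u,v in proj(c,np.c_[w,np.full(len(w),z)]): cv2.circle(im,(int(u*4+2),int(v*4+2)),1,(0,0,255) if z>.008 else (0,200,0),-1)
crop=im[600:1800,500:2000]; cv2.imwrite("pics/ov0.png",cv2.resize(crop,(750,600),interpolation=cv2.INTER_AREA))
P=np.load("P_scene.npy"); px=c["pixels"].astype(int)
m=(px[...,0]-px[...,1]>20)&(px[...,2]-px[...,1]>30)&(P[...,2]<.03); m[:140]=0
print("purple",P[m].min(0),P[m].max(0))
for k,(u0,v0,u1,v1) in {"bin":(480,180,600,300),"can":(445,245,495,330)}.items():
    q=P[v0:v1,u0:u1].reshape(-1,3); q=q[(q[:,2]>.03)&(q[:,2]<.3)]; print(k,np.round(np.percentile(q,[1,99],axis=0),3).tolist())
from plan import plan
plan(.428,.0967,.12,11.5); plan(.404,-.3274,.12,104.5)
E
```

```text
purple [0.41563294 0.39061971 0.0026902 ] [0.528983   0.47750762 0.01553334]
bin [[0.77, 0.006, 0.031], [0.928, 0.437, 0.15]]
can [[0.778, -0.009, 0.032], [0.832, 0.178, 0.151]]
t 1.65 ee [ 0.179  -0.4936  0.2054] jaw -70.1 q [-1.37  0.34  1.52 -0.    1.28 -0.15] w 0.0918 F [ 0.7  0.8 -0.3]
shift tool xyz mm [-435.3   85.4 -470.1]
  roll rad -2.9945 -> q6 ~ -1.55
  roll rad 0.1471 -> q6 ~ 1.59
t 1.65 ee [ 0.179  -0.4936  0.2054] jaw -70.1 q [-1.37  0.34  1.52 -0.    1.28 -0.15] w 0.0918 F [ 0.7  0.8 -0.3]
shift tool xyz mm [-268.2   85.4  -79.6]
  roll rad -1.4761 -> q6 ~ -0.93
  roll rad 1.6655 -> q6 ~ 2.21
```

View pics/ov0.png

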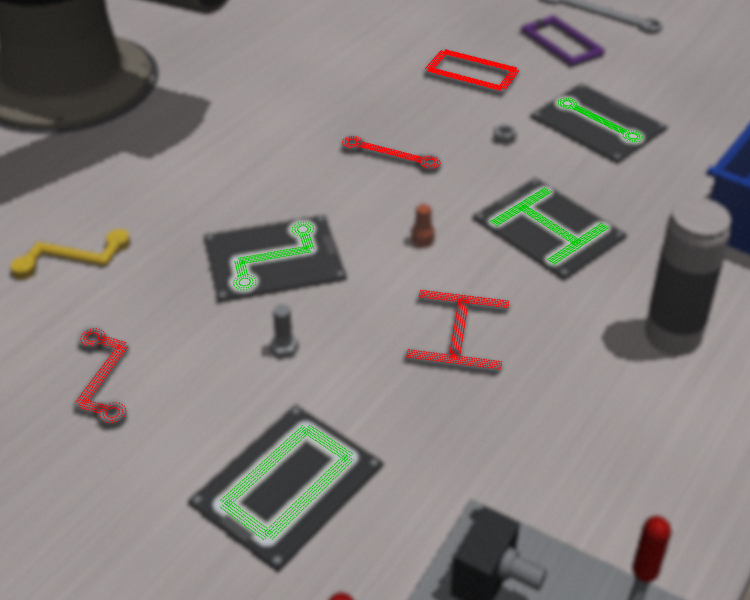

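Run:
```python
from h import *
c=dict(np.load("scene0.npz"));i=c["pixels"][:,:,::-1]
r=lambda a:cv2.resize(a,(380,285),interpolation=cv2.INTER_CUBIC)
cv2.imwrite("pics/crop0.png",np.vstack([np.hstack([r(i[300:375,120:220]),r(i[150:225,335:435])]),np.hstack([r(i[190:265,275:375]),r(i[280:355,300:400])])]))
```

```text
(no output)
```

View pics/crop0.png

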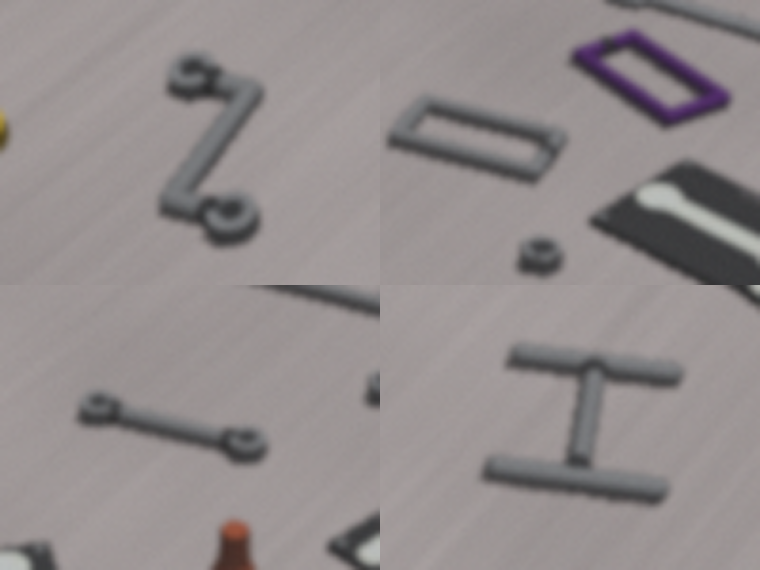

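The crops confirm it: all four chosen pieces are grey and the right shape. I start with the crank.

step_arm(
  increments=[-0.02, 0.01, -0.006, -0.12, -0.05, 0.02, -0.015, -0.24, -0.08, 0.03, -0.025, -0.36, -0.11, 0.04, -0.033, -0.48, -0.14, 0.05, -0.042, -0.6, -0.17, 0.06, -0.05, -0.72, -0.2, 0.07, -0.06, -0.84, -0.23, 0.08, -0.07, -0.96, -0.255, 0.09, -0.076, -1.08, -0.268, 0.095, -0.08, -1.2],
  gripper=0.05,
)

```text
time_s: 2.48
ee_pos: [0.4054, -0.3248, 0.1094]
tool_rot: [-1.571, 0.001, -1.586]
wrist_force: [0.7, 0.7, 0.0]
gripper_width: 0.548
```

step_arm(
  increments=[0, 0, 0, -0.1, 0, 0, 0, -0.2, 0, 0, 0, -0.276, 0, 0, 0, -0.276, 0, 0, 0, -0.276],
)

```text
time_s: 2.9
ee_pos: [0.4037, -0.327, 0.1104]
tool_rot: [-1.571, -0.0, -1.32]
wrist_force: [-0.7, -0.4, -0.2]
gripper_width: 0.542
```

```bash
python3 plan.py .404 -.328 .004 104.2
```

```text
t 2.9 ee [ 0.4037 -0.327   0.1104] jaw 14.4 q [-0.83  0.43  1.68 -0.    1.04 -1.08] w 0.0497 F [-0.7 -0.4 -0.2]
shift tool xyz mm [1.000e+00 1.064e+02 1.000e-01]
  roll rad 0.0028 -> q6 ~ -0.93
  roll rad 3.1444 -> q6 ~ 2.21
```

step_arm(
  increments=[0.001, 0.015, 0, 0, 0.001, 0.035, 0, 0, 0.001, 0.055, 0, 0, 0.001, 0.075, 0, 0, 0.001, 0.09, 0, 0, 0.001, 0.1, 0, 0, 0.001, 0.106, 0, 0, 0.001, 0.106, 0, 0],
)

```text
time_s: 3.57
ee_pos: [0.4035, -0.3277, 0.0036]
tool_rot: [-1.572, 0.001, -1.319]
wrist_force: [-0.0, -0.1, -0.1]
gripper_width: 0.544
```

step_arm(
  increments=[0, 0, 0, 0, 0, 0, 0, 0, 0, 0, 0, 0, 0, 0, 0, 0, 0, 0, 0, 0, 0, 0, 0, 0],
  gripper=0,
  grip_force=40,
)

```text
time_s: 4.07
ee_pos: [0.404, -0.3282, 0.0048]
tool_rot: [-1.57, -0.001, -1.318]
wrist_force: [0.4, 0.0, -0.5]
gripper_width: 0.155
```

step_arm(
  increments=[0, 0, 0, 0, 0, 0, 0, 0, 0, -0.01, 0, 0, 0, -0.03, 0, 0, 0, -0.055, 0, 0, 0, -0.08, 0, 0, 0, -0.1, 0, 0, 0, -0.106, 0, 0],
)

```text
time_s: 4.73
ee_pos: [0.4052, -0.3293, 0.1143]
tool_rot: [-1.568, -0.005, -1.318]
wrist_force: [0.4, -0.6, -0.2]
gripper_width: 0.008
```

```bash
python3 plan.py .426 -.1125 .011 49.7
python3 - <<'E'
from bench import env,viewer
import cv2
a=viewer.capture("wrist")["pixels"];cv2.imwrite("pics/w1.png",a[:,:,::-1])
E
```

```text
t 4.73 ee [ 0.4052 -0.3293  0.1143] jaw 14.5 q [-0.83  0.43  1.67 -0.    1.04 -1.08] w 0.0007 F [ 0.4 -0.6 -0.2]
shift tool xyz mm [-205.3  102.4   74.2]
  roll rad 0.9564 -> q6 ~ 0.45
  roll rad -2.1852 -> q6 ~ -2.7
```

View pics/w1.png

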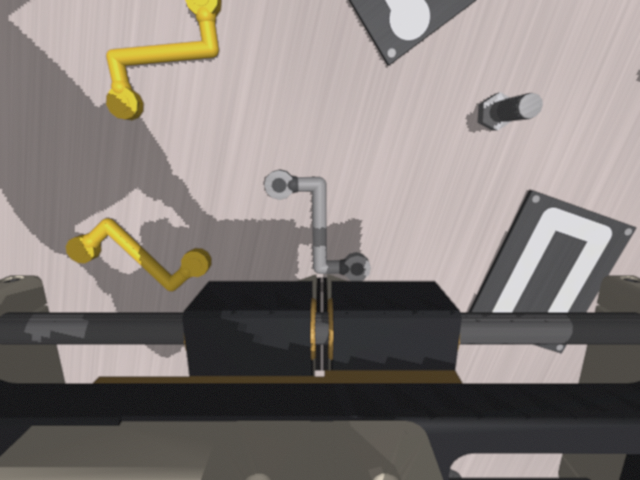

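The crank stayed behind: the fingers were still closing when I lifted. I re-measure it and try again with a longer wait.

Run:
```python
from fit import *
from bench import viewer
from plan import plan
for n in ["scene","wrist"]:
    c=viewer.capture(n); P=cloud(c)
    q=sel(P,(.404,-.328),.085,.0075,.018)
    b=fit("crank",q[:,:2],q[:,:2].mean(0)); print(n,len(q),np.round(b.x[:2],4),np.degrees(b.x[2])%180,b.fun)
plan(.404,-.328,.003,104.4)
```

```text
scene 550 [ 0.4043 -0.3274] 104.66831273130785 2.402987771769705
wrist 3007 [ 0.4024 -0.3271] 104.85038202517353 1.3580281215365078
t 4.88 ee [ 0.4038 -0.3279  0.1105] jaw 14.5 q [-0.83  0.43  1.67 -0.    1.04 -1.08] w 0.0002 F [0.4 0.  0.2]
shift tool xyz mm [1.000e-01 1.075e+02 1.000e-01]
  roll rad 0.0017 -> q6 ~ -0.93
  roll rad 3.1433 -> q6 ~ 2.21
```

step_arm(
  increments=[0, 0, 0, 0, 0, 0, 0, 0, 0, 0, 0, 0, 0, 0.015, 0, 0, 0, 0.035, 0, 0, 0, 0.055, 0, 0, 0, 0.075, 0, 0, 0, 0.09, 0, 0, 0, 0.1, 0, 0, 0, 0.107, 0, 0],
  gripper=0.05,
)

```text
time_s: 5.72
ee_pos: [0.4033, -0.3274, 0.0018]
tool_rot: [-1.572, 0.002, -1.318]
wrist_force: [0.1, 1.1, 0.3]
gripper_width: 0.54
```

```bash
python3 plan.py .4035 -.3275 .002 104.7
```

```text
t 5.72 ee [ 0.4033 -0.3274  0.0018] jaw 14.5 q [-0.83  0.59  1.77 -0.    0.78 -1.08] w 0.0496 F [0.1 1.1 0.3]
shift tool xyz mm [ 0.1 -0.2  0.1]
  roll rad -0.0036 -> q6 ~ -0.94
  roll rad 3.138 -> q6 ~ 2.2
```

step_arm(
  increments=[0, 0, 0, 0, 0, 0, 0, 0, 0, 0, 0, 0, 0, 0, 0, 0, 0, 0, 0, 0, 0, 0, 0, 0, 0, 0, 0, 0, 0, 0, 0, 0, 0, 0, 0, 0, 0, 0, 0, 0],
  gripper=0,
  grip_force=40,
)

```text
time_s: 6.55
ee_pos: [0.4039, -0.328, 0.0035]
tool_rot: [-1.571, -0.0, -1.318]
wrist_force: [0.9, 1.3, -0.4]
gripper_width: 0.003
```

step_arm(
  increments=[0, -0.002, 0, 0, 0, -0.005, 0, 0, 0, -0.01, 0, 0, 0, -0.015, 0, 0, 0, -0.02, 0, 0],
)

```text
time_s: 6.97
ee_pos: [0.404, -0.3281, 0.0241]
tool_rot: [-1.571, -0.0, -1.318]
wrist_force: [0.3, -0.4, 0.3]
gripper_width: 0.002
```

Run:
```python
from fit import *
from bench import viewer,env
ims=[]
for n in ["scene","side","wrist"]:
    c=viewer.capture(n); im=c["pixels"][:,:,::-1].copy()
    e=env.observe()["ee_pos"]; u,v=proj(c,np.array([e]))[0]; print(n,u,v)
    u=int(np.clip(u,60,580));v=int(np.clip(v,60,420))
    cv2.imwrite(f"pics/{n}2.png",cv2.resize(im[v-60:v+60,u-60:u+60],(480,480),interpolation=cv2.INTER_CUBIC)); ims.append(cv2.imread(f"pics/{n}2.png"))
cv2.imwrite("pics/c2.png",cv2.resize(np.hstack(ims),(798,266)))
```

```text
scene 174.26164290724526 331.02601153493157
side 365.24401346514605 354.5404094477393
wrist 321.5449106551918 276.0974166217229
```

View pics/c2.png

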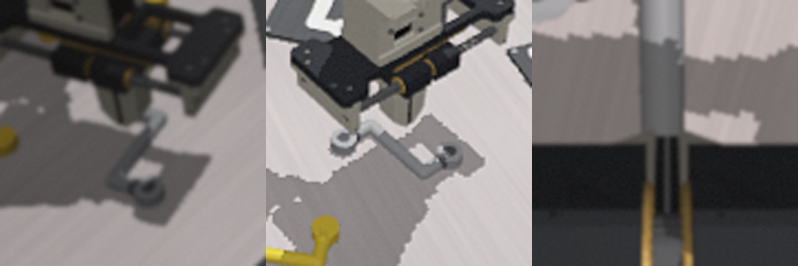

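View pics/scene2.png

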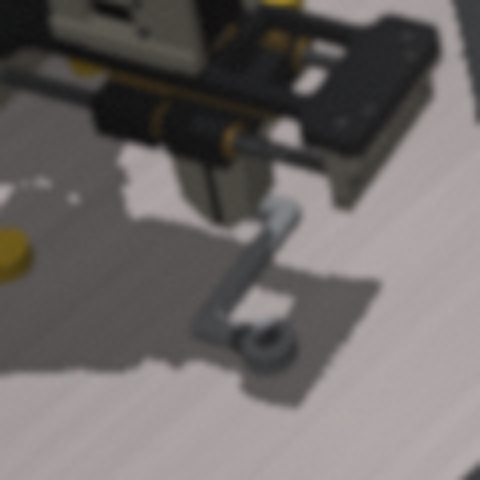

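Run:
```python
from fit import *
from bench import viewer,env
print(env.observe()["ee_pos"])
for n in ["scene","side"]:
    c=viewer.capture(n); P=cloud(c)
    m=(np.hypot(P[:,0]-.404,P[:,1]+.328)<.02)&(P[:,2]>.015)&(P[:,2]<.08); q=P[m]
    print(n,len(q)); 
    print(np.histogram(q[:,2],bins=np.arange(.015,.08,.005)))
    l=q[q[:,2]<np.percentile(q[:,2],30)]; print(l.min(0),l.max(0),l.mean(0))
```

```text
[ 0.40421324 -0.32834682  0.02410138]
scene 237
(array([ 0,  0,  0,  0,  0,  0, 11, 19, 38, 40, 42, 44]), array([0.015, 0.02 , 0.025, 0.03 , 0.035, 0.04 , 0.045, 0.05 , 0.055,
       0.06 , 0.065, 0.07 , 0.075]))
[ 0.38986687 -0.34316231  0.04547991] [ 0.42180626 -0.31723147  0.06049272] [ 0.40690444 -0.33834095  0.05494523]
side 169
(array([ 0,  0,  0,  0,  0,  1,  9, 14, 24, 31, 34, 28]), array([0.015, 0.02 , 0.025, 0.03 , 0.035, 0.04 , 0.045, 0.05 , 0.055,
       0.06 , 0.065, 0.07 , 0.075]))
[ 0.38653602 -0.34344668  0.04485752] [ 0.42198154 -0.32980627  0.06051579] [ 0.40489257 -0.33913303  0.05460686]
```

The cloud puts the finger ends at z≈0.045, but the TCP reads 0.024. I check that against the first images, before touching anything.

Run:
```python
from fit import *
c=dict(np.load("side0.npz")); P=cloud(c)
m=(np.hypot(P[:,0]-.179,P[:,1]+.494)<.075)&(P[:,2]>.1)&(P[:,2]<.3); q=P[m]
print(np.histogram(q[:,2],bins=np.arange(.15,.3,.01)))
l=q[q[:,2]<.24]; print(l.min(0) if len(l) else "", l.max(0) if len(l) else "")
from bench import viewer,env
s=env.observe(); p=s["ee_pos"]; print(p, s["gripper_width"])
for n in ["scene","side"]:
    c=viewer.capture(n)
    im=c["pixels"][:,:,::-1].copy(); 
    u0,v0=proj(c,np.array([p]))[0]
    k=5; u,v=int(u0),int(v0); cr=cv2.resize(im[v-50:v+50,u-50:u+50],(400,400),interpolation=cv2.INTER_CUBIC)
    for dz in (0,.01,.02,.03,.04):
        a,b=proj(c,np.array([p+[0,0,dz]]))[0]; cv2.circle(cr,(int((a-u+50)*4),int((b-v+50)*4)),2,(0,0,255),-1)
    a,b=proj(c,np.array([[p[0],p[1],0.012]]))[0]; cv2.circle(cr,(int((a-u+50)*4),int((b-v+50)*4)),2,(0,255,0),-1)
    cv2.imwrite(f"pics/{n}3.png",cr)
cv2.imwrite("pics/c3.png",np.hstack([cv2.imread("pics/scene3.png"),cv2.imread("pics/side3.png")]))
```

```text
(array([  0,   0,   0,   0,   0,   0,   0,  18,  90, 143, 104,  40,  33,
        26]), array([0.15, 0.16, 0.17, 0.18, 0.19, 0.2 , 0.21, 0.22, 0.23, 0.24, 0.25,
       0.26, 0.27, 0.28, 0.29]))
[ 0.14783788 -0.55594541  0.22636954] [ 0.19023686 -0.44235741  0.23999634]
[ 0.40386521 -0.32799273  0.02348529] 0.0024502921933161996
```

View pics/c3.png

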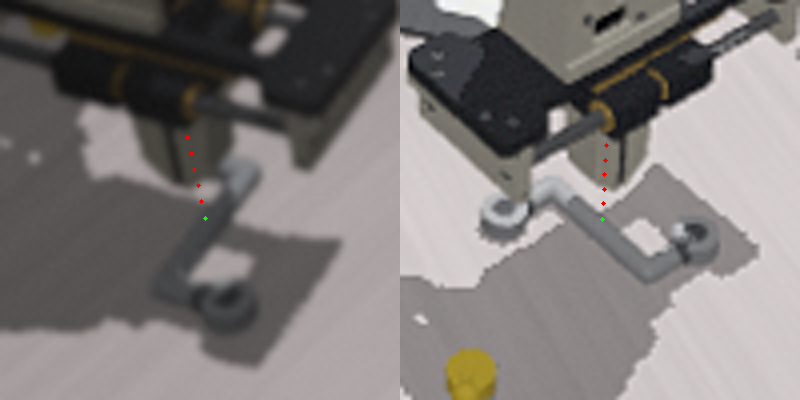

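The finger ends really are about 19–20 mm above the reported TCP; the first images show the same offset (0.226 against 0.205). I'll allow for that by descending further, gently and watching the force.

step_arm(
  increments=[0, 0, 0, 0, 0, 0, 0, 0, 0, 0, 0, 0, 0, 0, 0, 0, 0, 0.008, 0, 0, 0, 0.016, 0, 0, 0, 0.024, 0, 0, 0, 0.03, 0, 0, 0, 0.034, 0, 0],
  gripper=0.05,
)

```text
time_s: 8.07
ee_pos: [0.4034, -0.3275, -0.0119]
tool_rot: [-1.572, 0.002, -1.318]
wrist_force: [-0.3, 0.2, 0.2]
gripper_width: 0.54
```

step_arm(
  increments=[0, 0.001, 0, 0, 0, 0.003, 0, 0, 0, 0.004, 0, 0, 0, 0.004, 0, 0],
)

```text
time_s: 8.4
ee_pos: [0.4039, -0.3281, -0.0146]
tool_rot: [-1.571, -0.0, -1.318]
wrist_force: [-1.0, 0.7, -0.1]
gripper_width: 0.542
```

Run:
```python
from fit import *
from bench import viewer,env
s=env.observe(); p=s["ee_pos"]; print(p, s["gripper_width"],s["wrist_force"])
for n in ["scene","side"]:
    c=viewer.capture(n); P=cloud(c)
    m=(np.hypot(P[:,0]-.404,P[:,1]+.328)<.05)&(P[:,2]>.015)&(P[:,2]<.08); q=P[m]
    print(n,len(q)); 
    im=c["pixels"][:,:,::-1].copy(); u,v=proj(c,np.array([p]))[0].astype(int)
    cv2.imwrite(f"pics/{n}4.png",cv2.resize(im[v-50:v+50,u-50:u+50],(400,400),interpolation=cv2.INTER_CUBIC))
cv2.imwrite("pics/c4.png",np.hstack([cv2.imread("pics/scene4.png"),cv2.imread("pics/side4.png")]))
```

```text
[ 0.40392404 -0.32805021 -0.01458298] 0.5421927982654194 [-1.0121881   0.65049049 -0.07172225]
scene 464
side 312
```

View pics/c4.png

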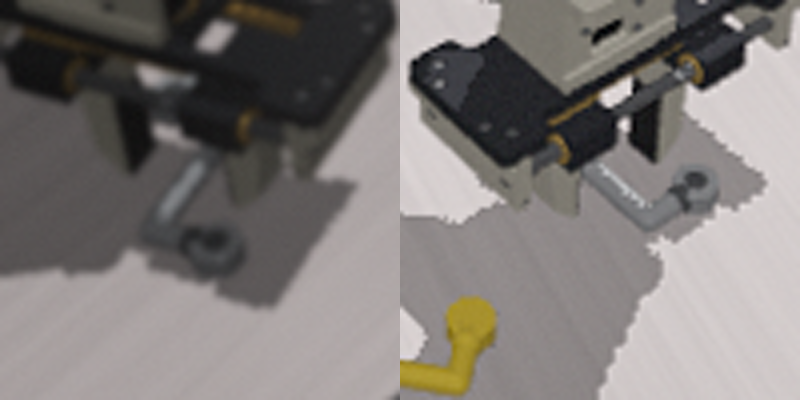

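step_arm(
  increments=[0, 0, 0, 0, 0, 0, 0, 0, 0, 0, 0, 0, 0, 0, 0, 0, 0, 0, 0, 0, 0, 0, 0, 0, 0, 0, 0, 0, 0, 0, 0, 0, 0, 0, 0, 0, 0, 0, 0, 0],
  gripper=0,
  grip_force=40,
)

```text
time_s: 9.33
ee_pos: [0.4039, -0.328, -0.0144]
tool_rot: [-1.571, -0.0, -1.318]
wrist_force: [-0.9, 0.1, 3.2]
gripper_width: 0.106
```

step_arm(
  increments=[0, -0.002, 0, 0, 0, -0.006, 0, 0, 0, -0.015, 0, 0, 0, -0.03, 0, 0, 0, -0.05, 0, 0, 0, -0.07, 0, 0, 0, -0.09, 0, 0, 0, -0.1, 0, 0, 0, -0.105, 0, 0, 0, -0.105, 0, 0],
)

```text
time_s: 10.17
ee_pos: [0.4042, -0.3284, 0.0914]
tool_rot: [-1.57, -0.002, -1.318]
wrist_force: [0.2, 0.4, -1.6]
gripper_width: 0.104
```

```bash
python3 plan.py .426 -.1125 .090 49.7
```

```text
t 10.17 ee [ 0.4042 -0.3284  0.0914] jaw 14.5 q [-0.83  0.45  1.7  -0.    0.99 -1.08] w 0.0096 F [ 0.2  0.4 -1.6]
shift tool xyz mm [-203.6    1.1   75.1]
  roll rad 0.9564 -> q6 ~ 0.45
  roll rad -2.1852 -> q6 ~ -2.7
```

step_arm(
  increments=[-0.01, 0, 0.004, 0.06, -0.03, 0, 0.011, 0.17, -0.055, 0, 0.02, 0.28, -0.08, 0, 0.03, 0.39, -0.105, 0, 0.039, 0.5, -0.13, 0, 0.048, 0.61, -0.155, 0, 0.057, 0.72, -0.18, 0, 0.066, 0.83, -0.195, 0, 0.072, 0.92, -0.204, 0.0, 0.075, 0.956],
)

```text
time_s: 11.0
ee_pos: [0.4245, -0.1094, 0.0893]
tool_rot: [-1.574, -0.0, -2.277]
wrist_force: [0.1, -0.1, -1.9]
gripper_width: 0.106
```

step_arm(
  increments=[0, 0, 0, 0, 0, 0, 0, 0, 0, 0, 0, 0],
)

```text
time_s: 11.25
ee_pos: [0.4252, -0.1122, 0.0899]
tool_rot: [-1.571, -0.0, -2.273]
wrist_force: [0.2, 0.1, -1.8]
gripper_width: 0.105
```

```bash
cat > look.py <<'E'
import sys
from fit import *
from bench import viewer,env
s=env.observe(); p=s["ee_pos"]; tag=sys.argv[1]; r=int(sys.argv[2]) if len(sys.argv)>2 else 65
o=[]
for n in ["scene","side","wrist"]:
    c=viewer.capture(n); u,v=proj(c,np.array([p]))[0]; u=int(np.clip(u,r,640-r));v=int(np.clip(v,r,480-r))
    o.append(cv2.resize(c["pixels"][v-r:v+r,u-r:u+r] if n!="wrist" else c["pixels"][:,80:560],(266,266),interpolation=cv2.INTER_CUBIC)[:,:,::-1])
cv2.imwrite(f"pics/L{tag}.png",np.hstack(o))
E
python3 plan.py .426 -.1125 .000 49.7; python3 look.py a
```

```text
t 11.25 ee [ 0.4252 -0.1122  0.0899] jaw -40.2 q [-0.43  0.33  1.91 -0.    0.9   0.27] w 0.0096 F [ 0.2  0.1 -1.8]
shift tool xyz mm [-0.3 89.9  0.8]
  roll rad 0.0015 -> q6 ~ 0.45
  roll rad -3.1401 -> q6 ~ -2.7
```

View pics/La.png

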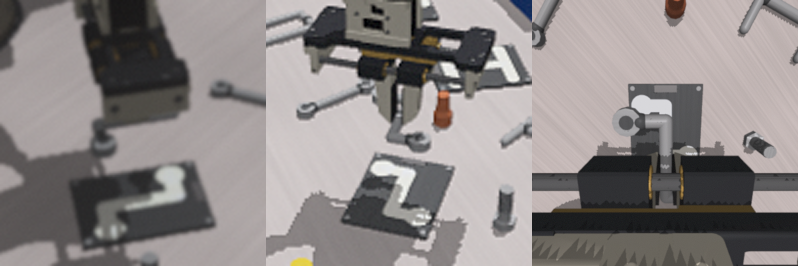

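```bash
cat > held.py <<'E'
import sys
from fit import *
from bench import viewer,env
s=env.observe(); p=s["ee_pos"]; name=sys.argv[1]
for n in sys.argv[2:]:
    c=viewer.capture(n); P=cloud(c)
    q=sel(P,p[:2],.09,p[2]+.005,p[2]+.045)
    print(n,len(q),"dz pct",np.round(np.percentile(q[:,2],[5,50,95])-p[2],4))
    # tilt: plane fit on far points
    A=np.c_[q[:,:2]-p[:2],np.ones(len(q))]; k=np.linalg.lstsq(A,q[:,2],rcond=None)[0]; print(" slopes",np.round(k,4))
    b=fit(name,q[:,:2],p[:2]); print(" fit",np.round(b.x[:2],4),np.round(np.degrees(b.x[2])%180,1),round(b.fun,1))
E
python3 held.py crank side scene wrist
```

```text
side 348 dz pct [0.0179 0.0266 0.043 ]
 slopes [0.1199 0.0993 0.1215]
 fit [ 0.4212 -0.1136] 56.7 37.0
scene 286 dz pct [0.0164 0.0241 0.0301]
 slopes [-0.0198 -0.0287  0.1131]
 fit [ 0.4327 -0.1156] 45.7 28.8
wrist 6767 dz pct [0.0222 0.0257 0.0335]
 slopes [-0.0202 -0.0232  0.117 ]
 fit [ 0.425  -0.1112] 43.3 23.6
```

step_arm(
  increments=[0, 0.015, 0.001, 0, 0, 0.035, 0.001, 0, 0, 0.055, 0.001, 0, 0, 0.072, 0.001, 0, 0, 0.085, 0.001, 0, 0, 0.092, 0.001, 0, 0, 0.096, 0.001, 0, 0, 0.098, 0.001, 0, 0, 0.098, 0.001, 0],
)

```text
time_s: 12.3
ee_pos: [0.4264, -0.1125, -0.0075]
tool_rot: [-1.57, 0.0, -2.274]
wrist_force: [-0.3, 0.6, -2.1]
gripper_width: 0.102
```

```bash
python3 plan.py .426 -.1125 -.0085 49.7; python3 look.py b
```

```text
t 12.3 ee [ 0.4264 -0.1125 -0.0075] jaw -40.3 q [-0.43  0.51  2.   -0.    0.63  0.27] w 0.0094 F [-0.3  0.6 -2.1]
shift tool xyz mm [ 0.2  1.  -0.4]
  roll rad 0.0003 -> q6 ~ 0.45
  roll rad -3.1413 -> q6 ~ -2.7
```

View pics/Lb.png

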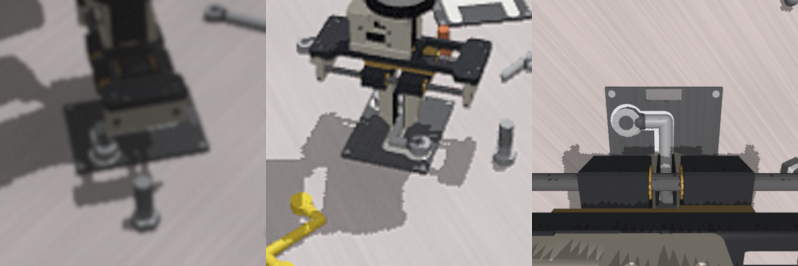

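step_arm(
  increments=[0, 0.001, 0, 0, 0, 0.0015, 0, 0, 0, 0.0015, 0, 0],
)

```text
time_s: 12.7
ee_pos: [0.4266, -0.1125, -0.0085]
tool_rot: [-1.57, 0.0, -2.274]
wrist_force: [-0.9, 0.4, 4.1]
gripper_width: 0.104
```

step_arm(
  increments=[0, 0, 0, 0, 0, 0, 0, 0, 0, 0, 0, 0, 0, 0, 0, 0, 0, 0, 0, 0, 0, -0.005, 0, 0, 0, -0.02, 0, 0, 0, -0.05, 0, 0, 0, -0.08, 0, 0, 0, -0.1, 0, 0],
  gripper=0.045,
)

```text
time_s: 13.53
ee_pos: [0.4268, -0.1126, 0.0935]
tool_rot: [-1.569, 0.001, -2.274]
wrist_force: [0.8, -1.2, 0.1]
gripper_width: 0.495
```

```bash
cat > chk.py <<'E'
import sys
from fit import *
from bench import viewer
name=sys.argv[1]; g=tuple(map(float,sys.argv[2:4])); lo,hi=map(float,sys.argv[4:6])
for n in sys.argv[6:]:
    P=cloud(viewer.capture(n)); q=sel(P,g,.085,lo,hi)
    if len(q)<50: print(n,"few"); continue
    b=fit(name,q[:,:2],q[:,:2].mean(0)); print(n,len(q),np.round(b.x[:2],4),np.round(np.degrees(b.x[2])%180,1),"cost",round(b.fun,1),"ztop",np.round(np.percentile(q[:,2],95),4))
E
python3 chk.py crank .426 -.1125 .0135 .024 scene side wrist; python3 look.py c 90;python3 plan.py .637 -.0966 .09 114.8
```

```text
scene 377 [ 0.4294 -0.1126] 50.4 cost 2.9 ztop 0.02
side 283 [ 0.4261 -0.1144] 50.2 cost 3.7 ztop 0.0202
wrist 3473 [ 0.4283 -0.1116] 49.5 cost 1.4 ztop 0.0187
t 13.83 ee [ 0.4254 -0.112   0.09  ] jaw -40.3 q [-0.43  0.33  1.91 -0.    0.9   0.27] w 0.0451 F [ 1.1  1.1 -0. ]
shift tool xyz mm [-148.6   -0.4  151.5]
  roll rad -1.1359 -> q6 ~ -0.58
  roll rad 2.0057 -> q6 ~ 2.56
```

View pics/Lc.png

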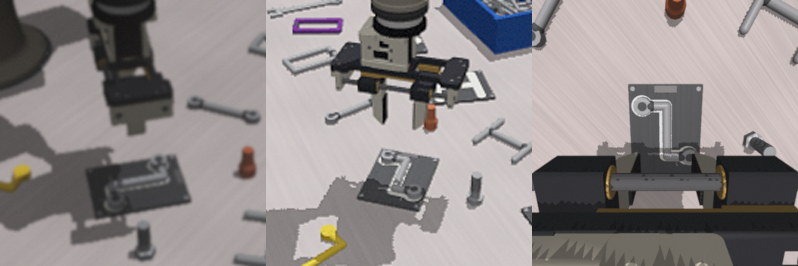

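The crank lies within about 2 mm and 1° of its silhouette. Next is the H frame.

step_arm(
  increments=[-0.01, 0, 0.01, -0.1, -0.025, 0, 0.025, -0.22, -0.042, 0, 0.042, -0.34, -0.06, 0, 0.06, -0.46, -0.078, 0, 0.078, -0.58, -0.096, 0, 0.096, -0.7, -0.114, 0, 0.114, -0.82, -0.13, 0, 0.132, -0.94, -0.142, 0, 0.145, -1.05, -0.1485, 0, 0.151, -1.136],
)

```text
time_s: 14.67
ee_pos: [0.6385, -0.0964, 0.0885]
tool_rot: [-1.572, 0.001, -1.132]
wrist_force: [-0.6, 0.4, -0.3]
gripper_width: 0.495
```

step_arm(
  increments=[0, 0, 0, 0, 0, 0, 0, 0, 0, 0, 0, 0],
)

```text
time_s: 14.92
ee_pos: [0.6361, -0.0965, 0.0897]
tool_rot: [-1.573, 0.002, -1.14]
wrist_force: [-0.8, 0.5, 0.8]
gripper_width: 0.49
```

```bash
python3 chk.py hframe .636 -.097 .0075 .018 scene wrist side;python3 plan.py .636 -.097 -.018 114.6
```

```text
scene 578 [ 0.6373 -0.0968] 114.1 cost 2.1 ztop 0.0134
wrist 4189 [ 0.6362 -0.0956] 113.9 cost 1.8 ztop 0.0124
side 277 [ 0.6337 -0.0984] 114.6 cost 3.4 ztop 0.0139
t 15.07 ee [ 0.6367 -0.0968  0.0909] jaw 24.7 q [-0.27  0.66  1.32 -0.    1.16 -0.7 ] w 0.045 F [-0.3  0.5  1.1]
shift tool xyz mm [-1.000e-01  1.089e+02 -7.000e-01]
  roll rad 0.002 -> q6 ~ -0.58
  roll rad 3.1436 -> q6 ~ 2.56
```

step_arm(
  increments=[0, 0.015, -0.001, 0, 0, 0.035, -0.001, 0, 0, 0.055, -0.001, 0, 0, 0.075, -0.001, 0, 0, 0.09, -0.001, 0, 0, 0.1, -0.001, 0, 0, 0.105, -0.001, 0, 0, 0.107, -0.001, 0, 0, 0.108, -0.001, 0, 0, 0.108, -0.001, 0],
)

```text
time_s: 15.9
ee_pos: [0.637, -0.0973, -0.0163]
tool_rot: [-1.57, -0.001, -1.138]
wrist_force: [-0.2, 0.2, 0.3]
gripper_width: 0.488
```

step_arm(
  increments=[0, 0, 0, 0, 0, 0, 0, 0, 0, 0, 0, 0, 0, 0, 0, 0, 0, 0, 0, 0, 0, 0, 0, 0, 0, 0, 0, 0, 0, 0, 0, 0, 0, 0, 0, 0, 0, 0, 0, 0],
  gripper=0,
)

```text
time_s: 16.73
ee_pos: [0.6367, -0.0971, -0.0169]
tool_rot: [-1.57, -0.0, -1.138]
wrist_force: [0.6, 0.7, 1.9]
gripper_width: 0.119
```

step_arm(
  increments=[0, -0.002, 0, 0, 0, -0.006, 0, 0, 0, -0.015, 0, 0, 0, -0.03, 0, 0, 0, -0.05, 0, 0, 0, -0.07, 0, 0, 0, -0.09, 0, 0, 0, -0.1, 0, 0, 0, -0.107, 0, 0, 0, -0.107, 0, 0],
)

```text
time_s: 17.57
ee_pos: [0.6371, -0.0973, 0.0914]
tool_rot: [-1.569, -0.002, -1.138]
wrist_force: [0.3, 0.4, -3.0]
gripper_width: 0.116
```

```bash
python3 plan.py .6335 .0905 .09 166.4
```

```text
t 17.57 ee [ 0.6371 -0.0973  0.0914] jaw 24.8 q [-0.27  0.66  1.32 -0.    1.16 -0.7 ] w 0.0106 F [ 0.3  0.4 -3. ]
shift tool xyz mm [-172.     1.3   75.5]
  roll rad -0.9004 -> q6 ~ -1.19
  roll rad 2.2412 -> q6 ~ 1.95
```

step_arm(
  increments=[-0.008, 0, 0.004, -0.06, -0.025, 0, 0.011, -0.16, -0.045, 0, 0.02, -0.26, -0.067, 0, 0.029, -0.36, -0.09, 0, 0.039, -0.46, -0.11, 0, 0.048, -0.56, -0.13, 0, 0.057, -0.66, -0.15, 0, 0.066, -0.76, -0.165, 0, 0.072, -0.85, -0.172, 0, 0.0755, -0.9],
)

```text
time_s: 18.4
ee_pos: [0.6315, 0.0931, 0.0882]
tool_rot: [-1.571, 0.003, -0.231]
wrist_force: [0.4, -0.4, -3.0]
gripper_width: 0.116
```

step_arm(
  increments=[0, 0, 0, 0, 0, 0, 0, 0, 0, 0, 0, 0],
)

```text
time_s: 18.65
ee_pos: [0.6325, 0.0899, 0.089]
tool_rot: [-1.572, 0.001, -0.24]
wrist_force: [0.4, -0.1, -3.0]
gripper_width: 0.121
```

```bash
python3 plan.py .6335 .0905 -.0095 166.4; python3 held.py hframe wrist; python3 look.py d 90
```

```text
t 18.65 ee [0.6325 0.0899 0.089 ] jaw 76.3 q [ 0.02  0.65  1.34 -0.    1.15 -1.31] w 0.0111 F [ 0.4 -0.1 -3. ]
shift tool xyz mm [ 1.  98.5  0.9]
  roll rad -0.0024 -> q6 ~ -1.19
  roll rad 3.1392 -> q6 ~ 1.95
wrist 8902 dz pct [0.0243 0.0276 0.0312]
 slopes [ 0.0249 -0.0072  0.1175]
 fit [0.6301 0.089 ] 165.5 25.9
```

View pics/Ld.png

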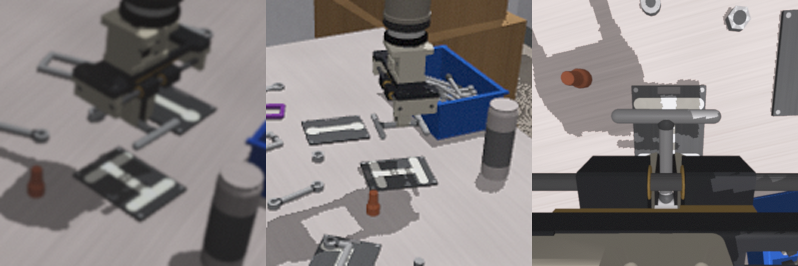

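step_arm(
  increments=[0.0005, 0.015, 0.0005, 0, 0.0005, 0.035, 0.0005, 0, 0.0005, 0.055, 0.0005, 0, 0.0005, 0.072, 0.0005, 0, 0.0005, 0.085, 0.0005, 0, 0.0005, 0.093, 0.0005, 0, 0.0005, 0.097, 0.0005, 0, 0.0005, 0.099, 0.0005, 0, 0.0005, 0.1, 0.0005, 0, 0.0005, 0.1, 0.0005, 0],
)

```text
time_s: 19.68
ee_pos: [0.634, 0.091, -0.0094]
tool_rot: [-1.571, -0.001, -0.238]
wrist_force: [-0.4, 1.1, -2.7]
gripper_width: 0.115
```

```bash
python3 plan.py .6335 .0905 -.011 166.4;python3 look.py e 90
```

```text
t 19.68 ee [ 0.634   0.091  -0.0094] jaw 76.4 q [ 0.02  0.77  1.42 -0.    0.96 -1.31] w 0.0106 F [-0.4  1.1 -2.7]
shift tool xyz mm [-0.4  1.6 -0.6]
  roll rad -0.0006 -> q6 ~ -1.19
  roll rad 3.141 -> q6 ~ 1.95
```

View pics/Le.png

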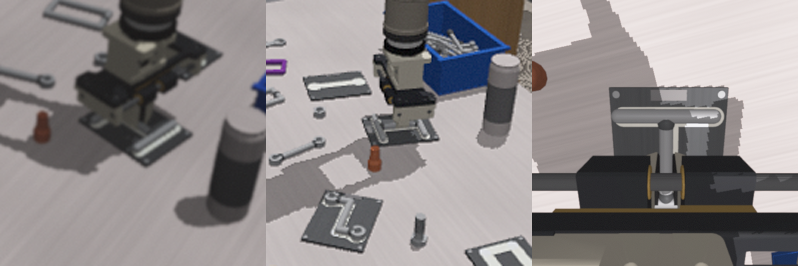

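Aligned with the silhouette. I lower the last millimetre, release and rise.

step_arm(
  increments=[0, 0.001, 0, 0, 0, 0.0018, 0, 0, 0, 0.0018, 0, 0],
)

```text
time_s: 20.08
ee_pos: [0.6339, 0.0911, -0.0109]
tool_rot: [-1.571, -0.001, -0.238]
wrist_force: [-1.8, 0.2, 4.1]
gripper_width: 0.116
```

step_arm(
  increments=[0, 0, 0, 0, 0, 0, 0, 0, 0, 0, 0, 0, 0, 0, 0, 0, 0, 0, 0, 0, 0, -0.005, 0, 0, 0, -0.02, 0, 0, 0, -0.05, 0, 0, 0, -0.08, 0, 0, 0, -0.1, 0, 0],
  gripper=0.045,
)

```text
time_s: 20.92
ee_pos: [0.6345, 0.0911, 0.0913]
tool_rot: [-1.57, -0.003, -0.238]
wrist_force: [0.9, 0.3, 0.6]
gripper_width: 0.492
```

```bash
python3 chk.py hframe .6335 .0905 .0135 .024 scene wrist;python3 plan.py .428 .0967 .09 11.5
```

```text
scene 401 [0.6327 0.089 ] 166.2 cost 2.8 ztop 0.0194
wrist 4309 [0.6305 0.091 ] 166.3 cost 1.4 ztop 0.0183
t 21.02 ee [0.6361 0.0912 0.093 ] jaw 76.4 q [ 0.02  0.65  1.33 -0.    1.15 -1.31] w 0.0449 F [0.7 0.9 0.5]
shift tool xyz mm [-203.6    1.2  -43.6]
  roll rad -0.4385 -> q6 ~ -1.55
  roll rad 2.7031 -> q6 ~ 1.59
```

step_arm(
  increments=[-0.01, 0, -0.002, -0.03, -0.028, 0, -0.006, -0.07, -0.05, 0, -0.011, -0.12, -0.075, 0, -0.016, -0.17, -0.1, 0, -0.021, -0.22, -0.125, 0, -0.027, -0.28, -0.15, 0, -0.032, -0.33, -0.175, 0, -0.038, -0.38, -0.195, 0, -0.042, -0.42, -0.2036, 0, -0.0436, -0.438],
)

```text
time_s: 21.85
ee_pos: [0.422, 0.0967, 0.0875]
tool_rot: [-1.57, 0.003, 0.202]
wrist_force: [0.8, 0.2, -0.1]
gripper_width: 0.492
```

step_arm(
  increments=[0, 0, 0, 0, 0, 0, 0, 0, 0, 0, 0, 0],
)

```text
time_s: 22.1
ee_pos: [0.4269, 0.0966, 0.0882]
tool_rot: [-1.571, -0.002, 0.199]
wrist_force: [1.4, -0.2, -0.8]
gripper_width: 0.488
```

```bash
python3 chk.py straight .428 .0967 .0075 .018 scene wrist;python3 plan.py .428 .0967 -.017 11.5
```

```text
scene 238 [0.4289 0.0967] 12.7 cost 3.7 ztop 0.0137
wrist 2820 [0.4265 0.0979] 12.4 cost 1.4 ztop 0.0127
t 22.2 ee [0.4266 0.0965 0.088 ] jaw 101.4 q [ 0.05  0.33  1.92 -0.    0.89 -1.72] w 0.0448 F [ 0.2 -0.7 -0.3]
shift tool xyz mm [ 1.40e+00  1.05e+02 -1.00e-01]
  roll rad -0.0013 -> q6 ~ -1.55
  roll rad 3.1403 -> q6 ~ 1.59
```

step_arm(
  increments=[0.001, 0.015, 0.0005, -0.016, 0.001, 0.035, 0.0005, -0.016, 0.001, 0.055, 0.0005, -0.016, 0.001, 0.075, 0.0005, -0.016, 0.001, 0.09, 0.0005, -0.016, 0.001, 0.099, 0.0005, -0.016, 0.001, 0.103, 0.0005, -0.016, 0.001, 0.105, 0.0005, -0.016, 0.001, 0.105, 0.0005, -0.016],
)

```text
time_s: 22.95
ee_pos: [0.4266, 0.0973, -0.0169]
tool_rot: [-1.571, -0.0, 0.216]
wrist_force: [-0.2, -0.8, -0.4]
gripper_width: 0.488
```

step_arm(
  increments=[0, 0, 0, 0, 0, 0, 0, 0, 0, 0, 0, 0, 0, 0, 0, 0, 0, 0, 0, 0, 0, 0, 0, 0, 0, 0, 0, 0, 0, 0, 0, 0, 0, 0, 0, 0, 0, 0, 0, 0],
  gripper=0,
)

```text
time_s: 23.78
ee_pos: [0.4263, 0.0974, -0.0167]
tool_rot: [-1.571, -0.0, 0.216]
wrist_force: [-0.8, 1.3, 5.4]
gripper_width: 0.117
```

step_arm(
  increments=[0, -0.002, 0, 0, 0, -0.006, 0, 0, 0, -0.015, 0, 0, 0, -0.03, 0, 0, 0, -0.05, 0, 0, 0, -0.07, 0, 0, 0, -0.09, 0, 0, 0, -0.1, 0, 0, 0, -0.106, 0, 0, 0, -0.106, 0, 0],
)

```text
time_s: 24.62
ee_pos: [0.4269, 0.0973, 0.0905]
tool_rot: [-1.571, -0.003, 0.216]
wrist_force: [-0.1, 0.2, -1.7]
gripper_width: 0.12
```

```bash
python3 plan.py .591 .297 .09 169.2
```

```text
t 24.62 ee [0.4269 0.0973 0.0905] jaw 102.4 q [ 0.05  0.33  1.92 -0.    0.9  -1.74] w 0.011 F [-0.1  0.2 -1.7]
shift tool xyz mm [203.1   0.9 159.8]
  roll rad 0.4047 -> q6 ~ -0.92
  roll rad 3.5463 -> q6 ~ 2.23
```

step_arm(
  increments=[0.008, 0, 0.006, 0.02, 0.026, 0, 0.02, 0.05, 0.05, 0, 0.039, 0.1, 0.076, 0, 0.06, 0.15, 0.102, 0, 0.08, 0.2, 0.128, 0, 0.1, 0.25, 0.153, 0, 0.12, 0.3, 0.176, 0, 0.138, 0.35, 0.194, 0, 0.152, 0.39, 0.203, 0, 0.16, 0.405],
)

```text
time_s: 25.45
ee_pos: [0.5909, 0.299, 0.0872]
tool_rot: [-1.571, 0.001, -0.19]
wrist_force: [-0.7, 0.1, -1.2]
gripper_width: 0.117
```

step_arm(
  increments=[0, 0, 0, 0, 0, 0, 0, 0, 0, 0, 0, 0],
)

```text
time_s: 25.7
ee_pos: [0.5891, 0.2962, 0.088]
tool_rot: [-1.572, 0.002, -0.188]
wrist_force: [0.5, 0.1, -1.7]
gripper_width: 0.118
```

```bash
cat > plate.py <<'E'
import sys
from fit import *
from bench import viewer
g=tuple(map(float,sys.argv[1:3]))
c=viewer.capture(sys.argv[3]); P=cloud(c); q=sel(P,g,.095,.0035,.0085)
(cx,cy),(w,h),a=cv2.minAreaRect((q[:,:2]*1000).astype(np.float32))
if h>w: w,h,a=h,w,a+90
print(len(q),round(cx,1),round(cy,1),"size",round(w),round(h),"deg",round(a%180,1),np.median(q[:,2]))
E
python3 plate.py .591 .297 wrist; python3 held.py straight wrist; python3 plan.py .591 .297 -.01 169.2;  python3 look.py f 90
```

```text
12340 575.6 301.7 size 100 97 deg 79.1 0.005520249724336892
wrist 5975 dz pct [0.0245 0.0279 0.0363]
 slopes [-0.0021  0.0033  0.1167]
 fit [0.5829 0.2959] 169.4 13.1
t 25.8 ee [0.5895 0.2962 0.0888] jaw 79.2 q [ 0.35  0.69  1.27 -0.    1.19 -1.03] w 0.0108 F [ 0.4  0.  -1.9]
shift tool xyz mm [ 1.4 98.8  1.2]
  roll rad -0.0007 -> q6 ~ -0.92
  roll rad 3.1409 -> q6 ~ 2.23
```

View pics/Lf.png

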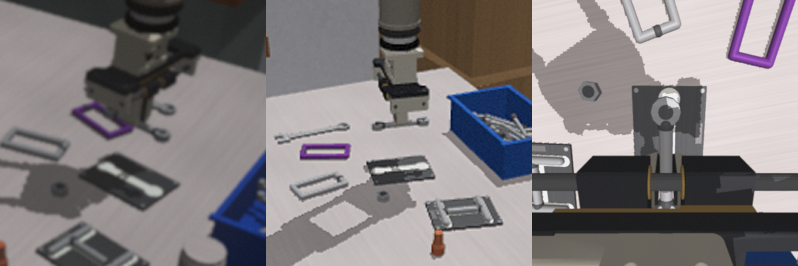

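step_arm(
  increments=[0.0015, 0.015, 0.003, 0, 0.0015, 0.035, 0.003, 0, 0.0015, 0.055, 0.003, 0, 0.0015, 0.072, 0.003, 0, 0.0015, 0.085, 0.003, 0, 0.0015, 0.093, 0.003, 0, 0.0015, 0.097, 0.003, 0, 0.0015, 0.099, 0.003, 0, 0.0015, 0.099, 0.003, 0, 0.0015, 0.099, 0.003, 0],
)

```text
time_s: 26.78
ee_pos: [0.5928, 0.3, -0.009]
tool_rot: [-1.57, -0.001, -0.189]
wrist_force: [-0.4, -0.3, -0.6]
gripper_width: 0.118
```

```bash
python3 plan.py .5915 .298 -.0108 169.2;python3 look.py g 90
```

```text
t 26.78 ee [ 0.5928  0.3    -0.009 ] jaw 79.2 q [ 0.35  0.8   1.34 -0.    1.   -1.03] w 0.0108 F [-0.4 -0.3 -0.6]
shift tool xyz mm [-0.9  1.8 -2.3]
  roll rad -0.0003 -> q6 ~ -0.92
  roll rad 3.1413 -> q6 ~ 2.23
```

View pics/Lg.png

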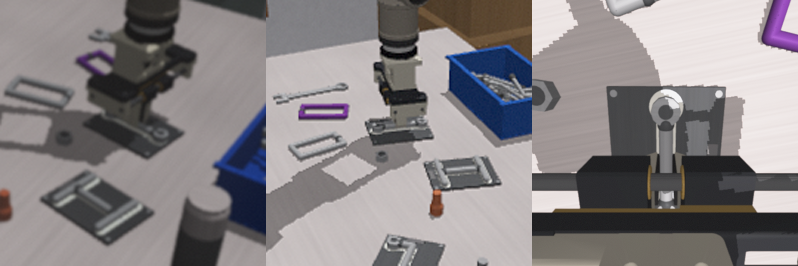

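step_arm(
  increments=[-0.0005, 0, -0.002, 0, -0.0005, 0.001, -0.002, 0, -0.0005, 0.0018, -0.002, 0, -0.0005, 0.0018, -0.002, 0],
)

```text
time_s: 27.27
ee_pos: [0.5915, 0.2977, -0.0106]
tool_rot: [-1.571, -0.001, -0.189]
wrist_force: [-2.0, -1.5, 5.1]
gripper_width: 0.115
```

step_arm(
  increments=[0, 0, 0, 0, 0, 0, 0, 0, 0, 0, 0, 0, 0, 0, 0, 0, 0, 0, 0, 0, 0, -0.005, 0, 0, 0, -0.02, 0, 0, 0, -0.05, 0, 0, 0, -0.08, 0, 0, 0, -0.1, 0, 0],
  gripper=0.045,
)

```text
time_s: 28.1
ee_pos: [0.5923, 0.2983, 0.0915]
tool_rot: [-1.569, -0.003, -0.189]
wrist_force: [0.9, 0.1, 0.5]
gripper_width: 0.493
```

```bash
python3 chk.py straight .5915 .298 .0135 .024 scene wrist;python3 plan.py .414 .300 .09 8.6; python3 look.py h 90
```

```text
scene 203 [0.5931 0.2943] 169.7 cost 3.8 ztop 0.0196
wrist 2824 [0.5921 0.2964] 169.1 cost 1.4 ztop 0.0187
t 28.2 ee [0.5939 0.2989 0.0934] jaw 79.2 q [ 0.35  0.69  1.26 -0.    1.19 -1.03] w 0.045 F [ 0.7 -0.5  0.5]
shift tool xyz mm [-176.9    1.9  -32.7]
  roll rad -0.3388 -> q6 ~ -1.09
  roll rad 2.8028 -> q6 ~ 2.05
```

View pics/Lh.png

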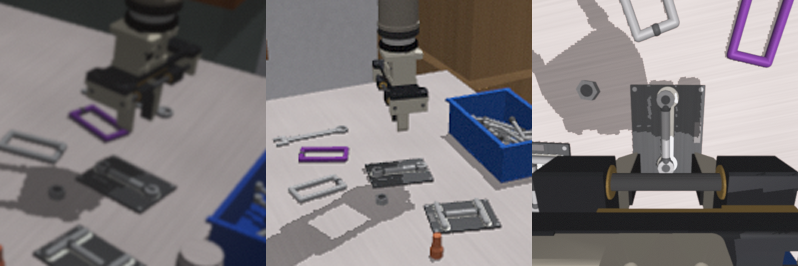

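step_arm(
  increments=[-0.008, 0, -0.002, -0.02, -0.024, 0, -0.005, -0.05, -0.044, 0, -0.008, -0.09, -0.066, 0, -0.012, -0.13, -0.09, 0, -0.017, -0.17, -0.112, 0, -0.021, -0.21, -0.134, 0, -0.025, -0.25, -0.154, 0, -0.029, -0.29, -0.17, 0, -0.032, -0.32, -0.177, 0, -0.033, -0.339],
  gripper=0.0918,
)

```text
time_s: 29.18
ee_pos: [0.4082, 0.2981, 0.0869]
tool_rot: [-1.572, 0.004, 0.153]
wrist_force: [0.8, 0.5, -0.1]
gripper_width: 1.001
```

step_arm(
  increments=[0, 0, 0, 0, 0, 0, 0, 0, 0, 0, 0, 0],
)

```text
time_s: 29.43
ee_pos: [0.4123, 0.2988, 0.088]
tool_rot: [-1.571, -0.0, 0.149]
wrist_force: [0.2, 0.2, 0.3]
gripper_width: 0.996
```

```bash
python3 chk.py loop .414 .30 .0075 .018 scene wrist;python3 plan.py .414 .300 -.017 8.6; python3 look.py i 90
```

```text
scene 298 [0.4146 0.2998] 8.8 cost 4.3 ztop 0.0135
wrist 5256 [0.412  0.3019] 8.6 cost 0.8 ztop 0.0122
t 29.53 ee [0.4122 0.2987 0.088 ] jaw 98.5 q [ 0.48  0.44  1.73 -0.    0.97 -1.24] w 0.0922 F [ 0.4  0.6 -0.8]
shift tool xyz mm [  1.9 105.    1. ]
  roll rad -0.001 -> q6 ~ -1.09
  roll rad 3.1406 -> q6 ~ 2.05
```

View pics/Li.png

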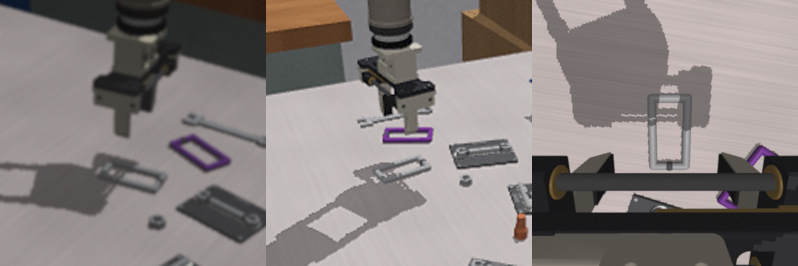

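step_arm(
  increments=[0.001, 0.015, 0.002, 0, 0.001, 0.035, 0.002, 0, 0.001, 0.055, 0.002, 0, 0.001, 0.075, 0.002, 0, 0.001, 0.09, 0.002, 0, 0.001, 0.099, 0.002, 0, 0.001, 0.103, 0.002, 0, 0.001, 0.105, 0.002, 0, 0.001, 0.105, 0.002, 0],
)

```text
time_s: 30.43
ee_pos: [0.4123, 0.301, -0.0165]
tool_rot: [-1.571, -0.0, 0.15]
wrist_force: [-0.3, 0.4, 0.3]
gripper_width: 1.003
```

step_arm(
  increments=[0, 0, 0, 0, 0, 0, 0, 0, 0, 0, 0, 0, 0, 0, 0, 0, 0, 0, 0, 0, 0, 0, 0, 0, 0, 0, 0, 0, 0, 0, 0, 0, 0, 0, 0, 0, 0, 0, 0, 0],
  gripper=0.03,
)

```text
time_s: 31.27
ee_pos: [0.4122, 0.3012, -0.0164]
tool_rot: [-1.57, -0.001, 0.15]
wrist_force: [-1.3, 2.6, 5.2]
gripper_width: 0.64
```

step_arm(
  increments=[0, -0.002, 0, 0, 0, -0.006, 0, 0, 0, -0.015, 0, 0, 0, -0.03, 0, 0, 0, -0.05, 0, 0, 0, -0.07, 0, 0, 0, -0.09, 0, 0, 0, -0.105, 0, 0, 0, -0.115, 0, 0, 0, -0.115, 0, 0],
)

```text
time_s: 32.1
ee_pos: [0.413, 0.3014, 0.1005]
tool_rot: [-1.57, -0.004, 0.15]
wrist_force: [0.9, 0.6, -1.8]
gripper_width: 0.64
```

```bash
python3 plan.py .610 -.321 .1 85.8; python3 look.py j 90
```

```text
t 32.1 ee [0.413  0.3014 0.1005] jaw 98.6 q [ 0.48  0.43  1.71 -0.    1.   -1.24] w 0.0588 F [ 0.9  0.6 -1.8]
shift tool xyz mm [ 1.016e+02  2.000e-01 -6.448e+02]
  roll rad 1.7944 -> q6 ~ -0.41
  roll rad 4.936 -> q6 ~ 2.73
```

View pics/Lj.png

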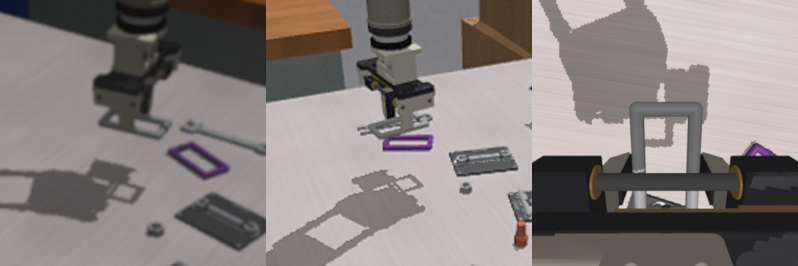

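step_arm(
  increments=[0.002, 0, -0.012, 0.04, 0.006, 0, -0.036, 0.13, 0.011, 0, -0.07, 0.23, 0.017, 0, -0.106, 0.33, 0.022, 0, -0.142, 0.43, 0.028, 0, -0.178, 0.53, 0.034, 0, -0.214, 0.63, 0.04, 0, -0.25, 0.73, 0.046, 0, -0.286, 0.83, 0.051, 0, -0.32, 0.92],
)

```text
time_s: 33.08
ee_pos: [0.5099, -0.0105, 0.0972]
tool_rot: [-1.572, 0.001, -0.777]
wrist_force: [1.3, 0.4, -2.4]
gripper_width: 0.637
```

```bash
python3 plan.py .610 -.321 .1 85.8
```

```text
t 33.08 ee [ 0.5099 -0.0105  0.0972] jaw 45.5 q [-0.17  0.43  1.72 -0.    1.   -0.96] w 0.0585 F [ 1.3  0.4 -2.4]
shift tool xyz mm [ 289.1   -2.9 -151.2]
  roll rad 0.8672 -> q6 ~ -0.41
  roll rad 4.0088 -> q6 ~ 2.73
```

step_arm(
  increments=[0.02, 0, -0.01, 0.06, 0.052, 0, -0.027, 0.16, 0.086, 0, -0.045, 0.26, 0.12, 0, -0.063, 0.36, 0.154, 0, -0.08, 0.46, 0.188, 0, -0.098, 0.56, 0.222, 0, -0.116, 0.66, 0.252, 0, -0.132, 0.76, 0.276, 0, -0.145, 0.84, 0.289, 0, -0.151, 0.867],
)

```text
time_s: 33.92
ee_pos: [0.6116, -0.3218, 0.0962]
tool_rot: [-1.573, -0.0, -1.645]
wrist_force: [-0.6, 0.5, -2.0]
gripper_width: 0.635
```

step_arm(
  increments=[0, 0, 0, 0, 0, 0, 0, 0, 0, 0, 0, 0],
)

```text
time_s: 34.17
ee_pos: [0.6117, -0.3165, 0.097]
tool_rot: [-1.573, 0.002, -1.636]
wrist_force: [0.3, 0.1, -1.7]
gripper_width: 0.638
```

```bash
python3 plan.py .610 -.3215 -.0085 85.8; python3 held.py loop wrist; python3 look.py k 90
```

```text
t 34.17 ee [ 0.6117 -0.3165  0.097 ] jaw -3.8 q [-0.59  0.73  1.15  0.    1.26 -0.52] w 0.0586 F [ 0.3  0.1 -1.7]
shift tool xyz mm [  5.2 105.5  -1.1]
  roll rad 0.0076 -> q6 ~ -0.41
  roll rad 3.1492 -> q6 ~ 2.73
wrist 12115 dz pct [0.0231 0.0271 0.0387]
 slopes [-0.0026  0.0002  0.1247]
 fit [ 0.612  -0.3137] 85.7 12.0
```

View pics/Lk.png

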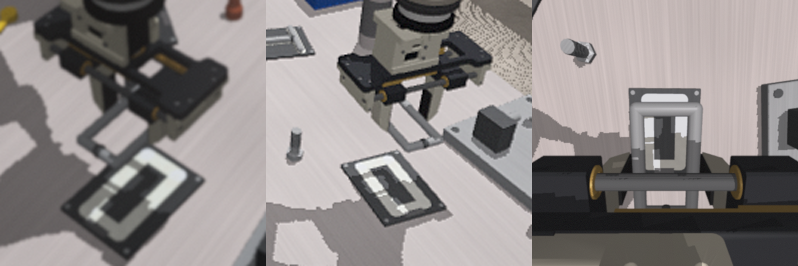

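step_arm(
  increments=[0.005, 0.015, -0.001, 0.006, 0.005, 0.035, -0.001, 0.006, 0.005, 0.055, -0.001, 0.006, 0.005, 0.075, -0.001, 0.006, 0.005, 0.09, -0.001, 0.006, 0.005, 0.098, -0.001, 0.006, 0.005, 0.102, -0.001, 0.006, 0.005, 0.104, -0.001, 0.006, 0.005, 0.105, -0.001, 0.006, 0.005, 0.105, -0.001, 0.006],
)

```text
time_s: 35.2
ee_pos: [0.6119, -0.3227, -0.0057]
tool_rot: [-1.569, -0.001, -1.643]
wrist_force: [-0.2, -0.2, -2.8]
gripper_width: 0.64
```

```bash
python3 plan.py .610 -.3215 -.0106 85.8; python3 look.py l 90
```

```text
t 35.2 ee [ 0.6119 -0.3227 -0.0057] jaw -4.1 q [-0.6   0.84  1.24 -0.    1.06 -0.52] w 0.0587 F [-0.2 -0.2 -2.8]
shift tool xyz mm [-1.   4.9 -2. ]
  roll rad 0.0015 -> q6 ~ -0.41
  roll rad 3.1431 -> q6 ~ 2.73
```

View pics/Ll.png

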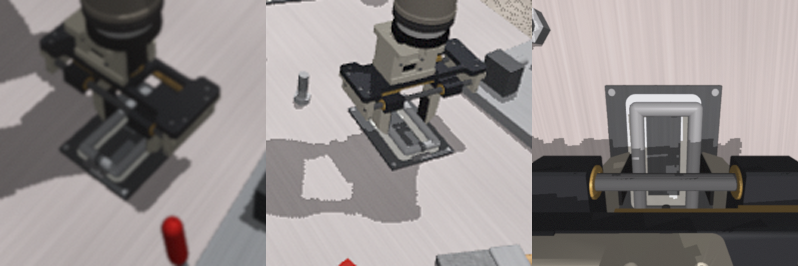

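Run:
```python
from fit import *
from bench import viewer
for n in ["wrist","scene","side"]:
    c=viewer.capture(n); P=cloud(c)
    a=np.radians(85.8); ex=np.array([np.cos(a),np.sin(a)]); ey=np.array([-ex[1],ex[0]])
    L=np.c_[(P[:,:2]-[.61,-.3215])@ex,(P[:,:2]-[.61,-.3215])@ey,P[:,2]]
    pl=L[(np.abs(L[:,1])<.06)&(np.abs(L[:,0])<.08)&(L[:,2]>.004)&(L[:,2]<.008)]
    pc=L[(np.abs(L[:,1])<.035)&(np.abs(L[:,0])<.075)&(L[:,2]>.013)&(L[:,2]<.026)]
    print(n,"plate x",np.percentile(pl[:,0],[.5,99.5]),"y",np.percentile(pl[:,1],[.5,99.5]))
    print("  piece x",np.percentile(pc[:,0],[.5,99.5]),"y",np.percentile(pc[:,1],[.5,99.5]),"z",np.percentile(pc[:,2],[50,95]))
    w=c["pixels"]
```

```text
wrist plate x [-0.05400559  0.06469945] y [-0.04929388  0.04919715]
  piece x [-0.04622835  0.05210125] y [-0.03304568  0.03131105] z [0.02107948 0.02270166]
scene plate x [-0.06474795  0.06259487] y [-0.05036184  0.04946928]
  piece x [-0.05775337  0.04921696] y [-0.0324993   0.03168449] z [0.02079209 0.02380936]
side plate x [-0.06599732  0.06354204] y [-0.04936284  0.05160782]
  piece x [-0.0587644   0.02969043] y [-0.03326884  0.03210188] z [0.02117975 0.02433202]
```

step_arm(
  increments=[-0.0025, 0.0, -0.0005, 0, -0.0025, 0.002, -0.0005, 0, -0.0025, 0.0035, -0.0005, 0, -0.0025, 0.0045, -0.0005, 0, -0.0025, 0.005, -0.0005, 0, -0.0025, 0.005, -0.0005, 0],
)

```text
time_s: 36.0
ee_pos: [0.6111, -0.3197, -0.0104]
tool_rot: [-1.571, -0.0, -1.643]
wrist_force: [-3.1, 3.0, 6.8]
gripper_width: 0.638
```

```bash
python3 plan.py .610 -.3215 -.0106 85.8
```

```text
t 36.0 ee [ 0.6111 -0.3197 -0.0104] jaw -4.1 q [-0.59  0.85  1.24  0.    1.05 -0.52] w 0.0586 F [-3.1  3.   6.8]
shift tool xyz mm [ 1.9  0.2 -1. ]
  roll rad 0.0014 -> q6 ~ -0.41
  roll rad 3.143 -> q6 ~ 2.73
```

Contact is at the expected height. I open the fingers, rise, and move well clear for the final look.

step_arm(
  increments=[0, 0, 0, 0, 0, 0, 0, 0, 0, 0, 0, 0, 0, 0, 0, 0, 0, 0, 0, 0, 0, -0.005, 0, 0, 0, -0.02, 0, 0, 0, -0.05, 0, 0, 0, -0.08, 0, 0, 0, -0.11, 0, 0],
  gripper=0.0918,
)

```text
time_s: 36.83
ee_pos: [0.6108, -0.3198, 0.0996]
tool_rot: [-1.571, 0.0, -1.643]
wrist_force: [0.6, -0.7, -0.6]
gripper_width: 0.998
```

step_arm(
  increments=[0.01, -0.03, 0, 0, 0.03, -0.06, 0, 0, 0.03, -0.09, 0, 0, 0.03, -0.11, 0, 0, 0.03, -0.12, 0, 0, 0.03, -0.12, 0, 0, 0.03, -0.12, 0, 0],
)

```text
time_s: 37.42
ee_pos: [0.6088, -0.3495, 0.2177]
tool_rot: [-1.571, 0.0, -1.643]
wrist_force: [-0.1, 0.3, -0.3]
gripper_width: 0.998
```

```bash
python3 chk.py loop .610 -.3215 .0135 .024 scene side wrist; echo h; python3 chk.py hframe .6335 .0905 .0135 .024 scene; echo s; python3 chk.py straight .5915 .298 .0135 .024 scene side; echo c; python3 chk.py crank .426 -.1125 .0135 .024 scene
python3 - <<'E'
from fit import *
from bench import viewer,env
c=viewer.capture("scene"); np.savez("sceneF.npz",**c); cv2.imwrite("pics/final.png",cv2.resize(c["pixels"][140:460,120:520],(800,640)[::1],interpolation=cv2.INTER_CUBIC)[:600,:,::-1])
P=cloud(c)
for k,g in (("nozzle",(.53,.0)),("bolt",(.5,-.2))):
    q=P[(np.hypot(P[:,0]-g[0],P[:,1]-g[1])<.06)&(P[:,2]>.02)&(P[:,2]<.06)]; print(k,np.round(q.mean(0),3),q[:,2].max())
print(env.observe()["ee_pos"])
E
```

```text
scene 1020 [ 0.6118 -0.3214] 86.4 cost 1.5 ztop 0.0194
side 540 [ 0.6088 -0.3232] 86.6 cost 2.4 ztop 0.02
wrist 2748 [ 0.6114 -0.321 ] 85.7 cost 0.9 ztop 0.0184
h
scene 408 [0.6322 0.0885] 165.9 cost 2.7 ztop 0.0192
s
scene 201 [0.5932 0.2944] 169.1 cost 4.3 ztop 0.0196
side 71 [0.5877 0.2928] 170.1 cost 11.3 ztop 0.0196
c
scene 114 [ 0.4107 -0.1439] 129.8 cost 62.6 ztop 0.0198
nozzle [ 0.538 -0.005  0.034] 0.047557707744130574
bolt [ 0.514 -0.209  0.04 ] 0.05442927805357913
[ 0.60880062 -0.34958008  0.21757404]
```

View pics/final.png

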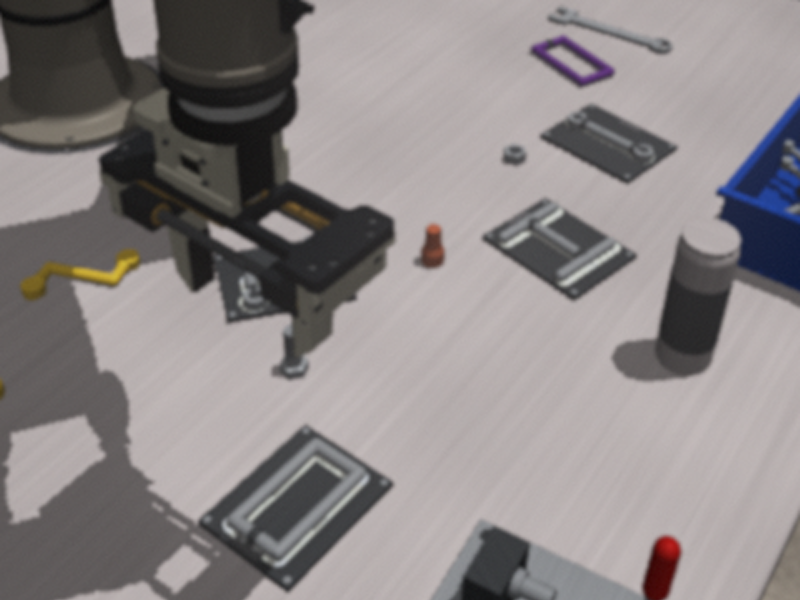

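The loop, H frame and straight link lie on their silhouettes. The nozzle (432,245) and bolt (293,365) are standing. The gripper hides the crank in this view, which spoils that fit, so I use the side camera.

```bash
python3 chk.py crank .426 -.1125 .0135 .024 side; python3 look.py z 120
python3 - <<'E'
from bench import env; s=env.observe(); print(s["time_s"],abs(s["qd"]).max())
E
```

```text
side 283 [ 0.4267 -0.1146] 50.4 cost 3.5 ztop 0.0201
38.0167 0.0018689457913013045
```

View pics/Lz.png

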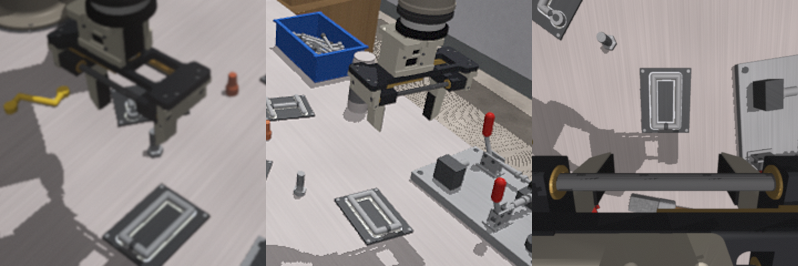

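All four are in place, so I hand in.

```bash
python3 -c "
from bench import env; print(env.finish_job())"
```

```text
the job is handed in; nothing more can be done
None
```

All four grey pieces (crank, H frame, straight link and loop) are back on their own plates, and I handed the job in at about 38 s. No verdict came back.

**Last checks:** by the camera fits, crank, H frame and loop are within about 3 mm and 1° of their silhouettes. Their tops are about 19–20 mm above the bench, so they lie flat on the plates. The nozzle and bolt are standing where they were, and the gripper was clear of everything.

**What failed or disagreed:**
- **Missed grasps:** my first two tries at the crank closed on nothing and did not move it. The finger ends are about 20 mm above the TCP position the robot reports, as the camera depth showed. I allowed for this on every later grasp and placing by commanding slightly negative heights.
- **Straight link:** the cameras disagreed by up to about 6 mm. The wrist view put it within about 2 mm, and the scene view about 4 mm off. The side fit was poor with few points, and put it about 6.5 mm off.
- **Crank:** the gripper hid it from the scene camera at the end, so that fit was useless. The side camera confirmed it.

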